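# Set up the chilled display case on the olive stall

### The job

Get the chilled case ready for selling: press its release button so the clear cover springs up, and steady the bouncing cover with your hand until it is still. Lay every cold pack flat on the floor of the well, then fit the slotted drain plate over them - it is longer than the opening, so dip one end in at a slant - and leave it lying level on both end ledges, centred so that both its ends are under the end lips. Last, stand all the jars of tapenade upright on the plate; leave the cover up and the other things on the stall where they are.

Things in the scene. Friction and masses are not known exactly. Their poses are not given: they have to be found in the camera images.
- case: The countertop chilled display case, stainless steel, fixed. Origin: under the well's centre, at table height; y along the well's length, x from the front (button side) to the hinge side, z up. Outside 164 mm (x) by 310 mm (y), rim 80 mm above the table; a control box 120 mm wide, 55 mm high sticks out 76 mm in front, and a housing 50 mm high 30 mm behind.
- well_floor (a point): Middle of the well's floor, 20 mm above the table; axes as the case's. Between the ledges the floor is 140 mm (x) by 180 mm (y).
- opening (a point): Centre of the well's opening, at rim height, 80 mm above the table; axes as the case's. The opening is 140 mm (x) by 216 mm (y, between the two end lips). Each lip is 7 mm thick (its underside 73 mm above the table) and juts 32 mm in from the end wall, from |y| = 140 to 108 mm.
- seat (a point): Where the middle of the plate's underside belongs: centre of the well, level with the tops of the two end ledges, 52 mm above the table; axes as the case's. The ledges are solid blocks, from |y| = 90 mm to the end walls at |y| = 140 mm, so under each lip there is a slot 21 mm high and 32 mm deep. The long walls are at |x| = 70 mm all the way down.
- release (a joint): The round release button on the control box, pressed straight down: 0 when up, 0.006 m fully down. It springs back; full travel takes about 5 N. Pressing it past about 0.003 m draws back the catch that holds the cover.
- release_top (a point): Centre of the button's top face (28 mm across), about 77 mm above the table, 128 mm in front (-x of the case) of the well's centre.
- cover_hinge (a joint): Opening angle of the clear cover in rad: 0 shut and latched, 1.75 at its open stop, where its spring holds it. When released it flies up in under a second and bounces at the stop for a while.
- cover: The clear cover: a deep clear-plastic box, open below, 310 mm long, 168 mm wide, 85 mm deep. Origin: middle of its hinge line, 88 mm behind the well's centre, 80 mm above the table; shut, its axes are the case's; it turns about y as it opens, ending just past upright behind the well, hollow side to the front.
- cover_edge (a point): Middle of the aluminium bar (12 by 12 mm, full length) along the cover's front edge, 172 mm from the hinge line. Shut, it lies on the front rim; open, it is the topmost front edge, about 250 mm above the table and 120 mm behind the well's centre. Pushing it towards the back holds the cover against its stop.
- plate: The drain plate: slotted stainless sheet 128 mm wide (its x) by 236 mm long (its y) by 5 mm thick, about 0.35 kg, 20 mm longer than the opening. Origin: centre of its underside, z up. A strap handle stands over its middle: a bar 12 mm thick (x), 70 mm long (y), from 39 to 55 mm above the underside, on two legs at y = -32 and 32 mm. Starts lying flat on the table, handle up. It may go in either way round.
- pack1: A cold pack: pale hard-plastic brick, 120 mm long (its x) by 48 mm wide (its y) by 24 mm thick (z), about 0.14 kg, one of up to two alike (one may be absent). Origin: the middle of the brick. It may lie either face up. Starts lying flat on the table.
- pack2: A cold pack: pale hard-plastic brick, 120 mm long (its x) by 48 mm wide (its y) by 24 mm thick (z), about 0.14 kg, one of up to two alike (one may be absent). Origin: the middle of the brick. It may lie either face up. Starts lying flat on the table.
- jar1: A squat jar of tapenade with a brass-coloured screw cap: 54 mm across, 85 mm tall, about 0.2 kg, one of up to four alike (some may be absent). Origin: centre of its underside; z up along its axis. Starts standing on the table.
- jar2: A squat jar of tapenade with a brass-coloured screw cap: 54 mm across, 85 mm tall, about 0.2 kg, one of up to four alike (some may be absent). Origin: centre of its underside; z up along its axis. Starts standing on the table.
- jar3: A squat jar of tapenade with a brass-coloured screw cap: 54 mm across, 85 mm tall, about 0.2 kg, one of up to four alike (some may be absent). Origin: centre of its underside; z up along its axis. Starts standing on the table.
- jar4: A squat jar of tapenade with a brass-coloured screw cap: 54 mm across, 85 mm tall, about 0.2 kg, one of up to four alike (some may be absent). Origin: centre of its underside; z up along its axis. Starts standing on the table.
- tin: A low round food tin, 80 mm across, 50 mm tall, standing among the jars; not part of the job. Origin: centre of its underside.
- ramekin: A small terracotta bowl, 84 mm across, 36 mm tall; not part of the job. Origin: centre of its underside.
- spoon: A serving spoon, 240 mm long, lying on the table at the back right; not part of the job. Origin: under its middle; x along it.
- oil: A green glass oil bottle, 62 mm across, 240 mm tall, standing at the back left; not part of the job. Origin: centre of its underside.
- crock: A small stoneware mustard crock, 70 mm across, 62 mm tall with its lid knob, standing at the front left; not part of the job. Origin: centre of its underside.
Things that resemble listed ones, but are neither listed nor needed, are in the scene too. Leave any blue or purple look-alike of the jar1 alone.

How it is judged:
By the outcome, as a careful person would: the job done as asked, in the order asked, and still so for the second after the job is handed in, with the robot touching nothing.
Of jar1, jar2, jar3, jar4 only 2 to 4 are there at a start; the rules pass over those that are not, and their reading is None.
Of pack1, pack2 only 1 to 2 are there at a start; the rules pass over those that are not, and their reading is None.
At some moment in a run one of pack1, pack2 may be knocked a few centimetres aside while the robot is not near it.
Once in a run the grip may slacken for a moment while it holds something.
It also fails if it takes over 210 s, if anything falls off the work surface, if the arm or the gripper's body presses on something with over 40 N, if the wrist force passes 120 N, or if a joint passes its speed limit or range.

### The arm

A 6-joint arm with a two-finger parallel gripper is mounted at the origin on the work surface. World frame = base frame: x ahead of the robot, y to its left, z up, the work surface at z = 0. Lengths are in m, angles in degrees, forces in N, time in s.
With the tool pointing down it reaches from about 0.3 to 0.75 m from the base axis. Payload 8.5 kg.
Tool frame: the origin (TCP) lies at the very end of the fingers, on their centre line; the grasp point (between the pads) lies 19 mm behind it; z points along the fingers, y is the line along which they close (so a half turn about z gives the same grasp; the last joint's range is limited). The gripper opens to 85 mm and grips with 20 to 120 N. Pads are 22 mm wide; open, the fingers measure 114 mm over their backs; the gripper's body (76 mm by 85 mm) begins 54 mm behind the grasp point. The pads swing forward as they close: fully open they stand 13 mm farther back than shut.
Start: joints at [-77.137, 21.807, 74.336, -0, 83.858, -12.336], TCP at [0.234, -0.498, 0.231] pointing down, gripper open.
Joint ranges: [-178.18, 178.18], [-50.72, 133.34], [12.68, 142.11], [-81.47, 261.47], [9.98, 163.14], [-165.26, 165.26]. Speed limits (degrees/s): [136.94, 136.94, 180, 180, 180, 180].

### API

Orientations are given as a 3x3 rotation matrix whose columns are the frame's x, y, z axes.
In Python, from rig import observe, cams, ticket gives the robot as it stands.
- The arm moves only by the tool move_arm, never from a script. Its arguments are lists of equal length, an entry for each row: "jaw": the finger opening in cm, from 0 to 8.54; "dp": the shift along the tool's x, y, z in cm, a list of three; "turn": the turn, a rotation vector about the tool's x, y, z in rad, a list of three. In form: {"jaw": [jaw, ...], "dp": [[tx, ty, tz], ...], "turn": [[wx, wy, wz], ...]}. A call has 1 to 12 rows; each row shifts and turns the commanded pose from where the row before left it, along the tool's axes as they then stand; what a row does not reach is not made up. A row lasts 1/12 s, in which the tool goes at most 41.7 mm and 7.16 degrees, less where a joint would pass 70% of its speed; a pose out of reach is approached as far as the arm can. A call is refused whole if a number of a shift passes 4.17 or a number of a turn 0.125, either way. A call with a gripper value outside its range is refused whole. The fingers move at their own pace and stop on an object; "force" is the grip in N (left out, the last holds). Time passes only in rows, so rows that do not move let the fingers close. It gives the time, the measured TCP pose, the force, the opening and the grip force at its end, in the units of the state.
- observe(): the state, without advancing time (a new reading comes with each control period).
- cams.get_image(name): name is "scene" or "top" or "wrist"; returns (picture, depth): 384x512x3 uint8, red, green, blue; 384x512 float32, m along the optical axis (not along the pixel's ray), 0 where there is no reading.
- cams.calibration(name): a dict with "vertical_fov" (degrees; the focal length in pixels is half the picture's height over the tangent of half this angle, whatever the lens; pixels are square), "cx", "cy" (the principal point, pixels), "view" (4x4, takes a point from world to camera coordinates); the wrist camera has in their place "tool_from_camera" (4x4, takes a point from camera to tool coordinates, whose origin is the TCP and whose axes are the flange's). Camera axes: x right, y up, looking along -z (the intrinsics and any distortion apply to the point x, -y, -z); pixel columns grow to the right and rows downward; lengths in m; the calibration is good to about 2 mm. A picture is of the moment at which its call begins: read the wrist's pose just before it. calibration takes no time and is no camera call.
- ticket.close_job(): hands the job in; it is judged then, once.
Trained networks look in the newest picture that a camera, given by its name, has taken for a name from the list of things; names that differ only in an ending like _2 or _b are one class to them, and where a whole thing is asked for, a point or a joint stands for the part that bears it (a point fixed in the world has none). Each returns a list of dicts, best first, with "p" (0 to 1); they miss things now and then, are a little off and sometimes report something else, mostly with a low value. They report only what shows in the picture. A call takes as long as a camera call. They do not tell look-alikes from the thing itself.
- cams.spot_in(camera, query): "box" ([centre column, centre row, width, height] as shares, 0 to 1, of the picture: columns of its width, rows of its height, round what is visible of it).
- cams.outline_of(camera, query): "mask" (384x512 bool, what is visible of it) and "box" ([centre column, centre row, width, height] as shares, 0 to 1, of the picture: columns of its width, rows of its height, round what is visible of it).
- cams.mark_of(camera, query): "location" ([column, row] as shares, 0 to 1, of the picture: columns of its width, rows of its height: a listed point, or the origin of a listed thing).
The state is a dict: "time_s": time; "q": joint angles; "qvel": joint speeds; "joint_efforts": joint torques, N m; "position": TCP position; "tool_rot": TCP orientation; "ft_force": force on the tool from outside, world axes, zero at the start; "wrist_torque": the same for the moment, N m; "grip_width": finger opening in m; "gripper_force": force on a finger pad.
Only numpy, scipy, OpenCV 4.12 (cv2) and the standard library are available. Lean on these libraries where they do the work, as an engineer would, in place of code of your own. Each camera call takes 0.05 s, during which the arm holds its last target. There are 200 camera calls.

## Working session

There is one attempt and no reset: what is moved stays moved. The work goes in short steps, Python scripts to look and compute and a tool call to move; the robot and the scene stay as the last step left them, time stands still between calls to the robot, and variables do not carry over. Pictures are saved under pics/ and viewed, at most 14 in all, crops included, and the job is handed in when it is done.

Besides the shell and the picture viewer there is one more tool, called after ">>>" in YAML: its name, and indented under it one key for each argument. move_arm: Moves the arm, as the interface text tells. Its arguments: {"type":"object","properties":{"jaw":{"type":"array","items":{"type":"number"}},"dp":{"type":"array","items":{"type":"array","items":{"type":"number"}}},"turn":{"type":"array","items":{"type":"array","items":{"type":"number"}}},"force":{"type":"number"}},"required":["jaw","dp","turn"]}

```bash
mkdir -p pics; ls; cat > h.py <<'E'
import numpy as np, cv2
from rig import observe, cams, ticket
def K(n):
    c=cams.calibration(n); f=192/np.tan(np.radians(c["vertical_fov"])/2); return c,f
def camT(n,st=None):
    c,f=K(n)
    if "view" in c: return np.linalg.inv(np.array(c["view"]))
    st=st or observe(); T=np.eye(4); T[:3,:3]=np.array(st["tool_rot"]).reshape(3,3); T[:3,3]=st["position"]
    return T@np.array(c["tool_from_camera"])
def cloud(n,depth,T=None):
    c,f=K(n); T=camT(n) if T is None else T
    v,u=np.mgrid[:384,:512]
    P=np.stack([(u-c["cx"])/f*depth,-(v-c["cy"])/f*depth,-depth,np.ones_like(depth)],-1)
    return (P@T.T)[...,:3]
def proj(n,p,T=None):
    c,f=K(n); T=camT(n) if T is None else T
    q=np.linalg.inv(T)@np.append(p,1); return c["cx"]+f*q[0]/-q[2], c["cy"]+f*q[1]/q[2]
def save(n,img): cv2.imwrite(f"pics/{n}.png",img[...,::-1])
E
cat > a.py <<'E'
from h import *
for n in("scene","top"):
    im,d=cams.get_image(n); save(n+"0",im); np.savez(n+"0.npz",im=im,d=d)
    print(n,{k:v for k,v in cams.calibration(n).items()})
    X=cloud(n,d)
    for q in["case","plate","pack1","jar1","tin","ramekin","spoon","oil","crock","release_top"]:
        for r in cams.outline_of(n,q):
            if r["p"]<.25: continue
            m=r["mask"]&(d>0); p=X[m]
            if len(p)<5: continue
            b=np.array(r["box"])*[512,384,512,384]
            print(q,round(r["p"],2),b.astype(int),"med",np.median(p,0).round(3),"lo",np.percentile(p,3,axis=0).round(3),"hi",np.percentile(p,97,axis=0).round(3),"rgb",np.median(im[m],0))
print(observe())
E
python3 a.py
```

```text
pics
scene {'vertical_fov': 56.055836822975465, 'cx': 248.29350228720247, 'cy': 192.8475305491885, 'view': array([[ 0.22352273,  0.97464463, -0.01026797, -0.06320082],
       [-0.74221609,  0.17702753,  0.64635635,  0.35083462],
       [ 0.63178546, -0.13685428,  0.7629666 , -1.67389547],
       [ 0.        ,  0.        ,  0.        ,  1.        ]])}
case 0.92 [298 189 107  92] med [0.613 0.096 0.163] lo [ 0.476 -0.047  0.011] hi [0.667 0.258 0.169] rgb [215. 231. 223.]
case 0.49 [314 148  11   8] med [0.327 0.266 0.054] lo [0.306 0.242 0.041] hi [0.341 0.295 0.062] rgb [242.  177.5 105. ]
plate 0.9 [208 202  64  34] med [ 0.479 -0.21   0.005] lo [ 0.413 -0.316 -0.002] hi [ 0.537 -0.092  0.052] rgb [242.  245.5 244.5]
plate 0.74 [396 194  35  55] med [0.697 0.415 0.124] lo [0.671 0.398 0.012] hi [0.714 0.443 0.24 ] rgb [ 78. 129.  90.]
plate 0.59 [297 193 104  90] med [0.613 0.096 0.163] lo [ 0.477 -0.047  0.009] hi [0.668 0.258 0.169] rgb [214. 231. 223.]
pack1 0.87 [353 162  20  28] med [0.428 0.397 0.024] lo [0.365 0.378 0.001] hi [0.476 0.425 0.029] rgb [251. 255. 255.]
jar1 0.85
[... 3879 characters left out ...]
6602e+01, -1.23346637e+01]), 'qvel': array([-0.00384735, -0.01957463,  0.06499379, -0.00756001,  0.02117275,
        0.01815119]), 'joint_efforts': array([ 2.41035950e-04, -4.48330665e+01, -2.31459922e+01, -2.10166086e-04,
        5.70486518e-04, -7.91769423e-06]), 'position': array([ 0.23414902, -0.49761801,  0.23129829]), 'tool_rot': array([[ 9.04841696e-01,  4.25748168e-01, -4.48457821e-05],
       [ 4.25748170e-01, -9.04841695e-01,  4.88326799e-05],
       [-1.97879095e-05, -6.32788545e-05, -9.99999998e-01]]), 'ft_force': array([ 0.46764806,  1.26616091, -0.75487104]), 'wrist_torque': array([ 0.00105359,  0.02560331, -0.02095306]), 'gripper_force': 0.0, 'grip_width': 0.08543359211337816}
```

```bash
cat > b.py <<'E'
from h import *
for n in("scene","top"):
    im=np.load(n+"0.npz")["im"]; c=im[90:290,80:440] 
    save(n+"0c",cv2.resize(c,(792,440),interpolation=cv2.INTER_CUBIC))
# case yaw etc: from top cloud
d=np.load("top0.npz"); X=cloud("top",d["d"]); 
def rect(m,name):
    r=cv2.minAreaRect(X[m][:,:2].astype(np.float32)); print(name,[np.round(v,3) for v in r],m.sum(), X[m].mean(0).round(4))
Z=X[...,2];x=X[...,0];y=X[...,1]
reg=lambda a,b,c,e,z0,z1:(x>a)&(x<b)&(y>c)&(y<e)&(Z>z0)&(Z<z1)
rect(reg(.4,.7,-.1,.32,.155,.175),"cover top")
rect(reg(.36,.48,-.0,.2,.066,.1),"button")
rect(reg(.36,.48,-.0,.2,.045,.06),"ctrl box")
rect(reg(.39,.56,-.34,-.07,.003,.013),"plate")
rect(reg(.39,.56,-.34,-.07,.04,.065),"handle")
rect(reg(.33,.5,.36,.45,.015,.035),"pack")
for a in[(.557,-.404),(.672,-.165)]:
    rect(reg(a[0]-.05,a[0]+.05,a[1]-.05,a[1]+.05,.075,.1),"jar")
E
python3 b.py
```

```text
cover top [array([0.557, 0.107]), array([0.17 , 0.311]), np.float64(7.808)] 4816 [0.556  0.1067 0.1662]
button [array([0.44 , 0.097]), array([0.068, 0.196]), np.float64(7.654)] 293 [0.4516 0.0998 0.0854]
ctrl box [array([0.434, 0.089]), array([0.073, 0.12 ]), np.float64(7.635)] 505 [0.4326 0.0882 0.0548]
plate [array([ 0.475, -0.204]), array([0.267, 0.169]), np.float64(89.752)] 1637 [ 0.4761 -0.2086  0.0062]
handle [array([ 0.478, -0.207]), array([0.012, 0.067]), np.float64(1.806)] 72 [ 0.4774 -0.2067  0.0545]
pack [array([0.42 , 0.399]), array([0.12, 0.05]), np.float64(2.757)] 455 [0.4207 0.3984 0.0239]
jar [array([ 0.562, -0.411]), array([0.048, 0.051]), np.float64(43.137)] 188 [ 0.5614 -0.4107  0.0854]
jar [array([ 0.678, -0.168]), array([0.049, 0.052]), np.float64(88.744)] 181 [ 0.6782 -0.1675  0.0854]
```

View pics/scene0c.png

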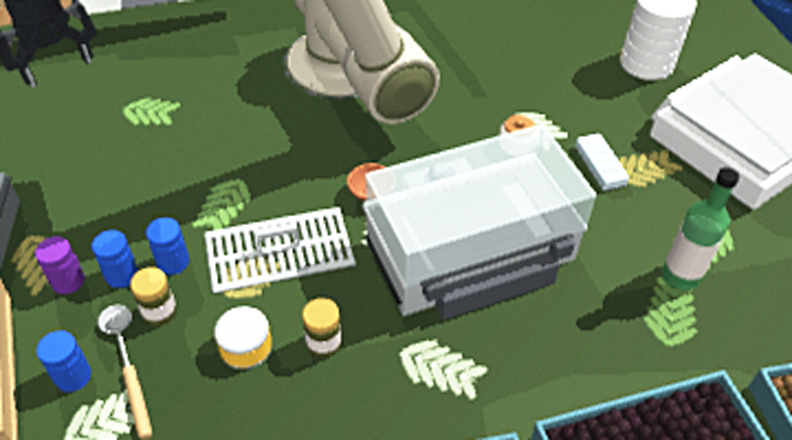

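View pics/top0c.png

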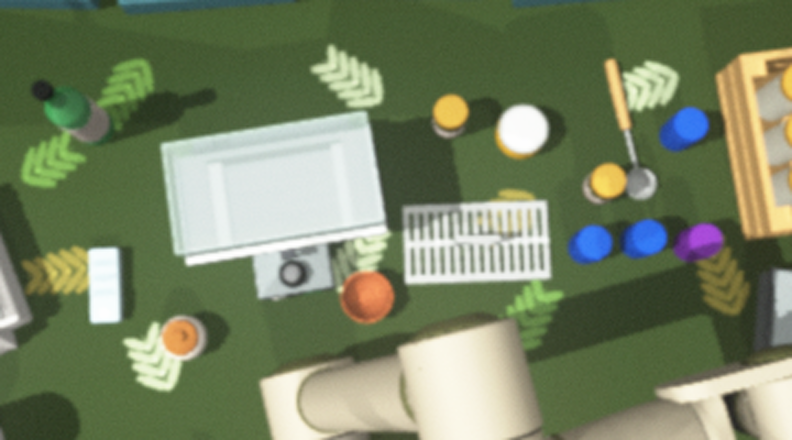

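The pictures show one pack (top crop ~105,285), two brass-capped jars (~605,182 and ~450,112), the plate (~477,243) and the shut case with its button at ~293,272. The blue and purple jars are look-alikes. I'm moving to the button now.

>>> move_arm:
  jaw: [0,0,0,0,0,0,0,0,0,0,0,0]
  dp:
    - [0,0,0]
    - [0,0,0]
    - [0,0,0]
    - [1.8,-3.6,0]
    - [1.8,-3.6,0]
    - [1.8,-3.6,0]
    - [1.8,-3.6,0]
    - [1.8,-3.6,0]
    - [1.8,-3.6,0]
    - [1.8,-3.6,0]
    - [1.8,-3.6,0]
    - [1.8,-3.6,0]
  turn:
    - [0,0,0.102]
    - [0,0,0.102]
    - [0,0,0.102]
    - [0,0,0]
    - [0,0,0]
    - [0,0,0]
    - [0,0,0]
    - [0,0,0]
    - [0,0,0]
    - [0,0,0]
    - [0,0,0]
    - [0,0,0]

```text
time_s: 2.1
position: [0.3516, -0.1531, 0.2316]
tool_rot: [[0.991, 0.133, 0.001], [0.133, -0.991, -0.0], [0.001, 0.001, -1.0]]
ft_force: [0.6, -0.9, 0.4]
grip_width: -0.0
gripper_force: 0.0
```

```bash
cat >> h.py <<'E'
YAW=np.radians(7.7); C=np.array([.553,.106,0])
RC=np.array([[np.cos(YAW),-np.sin(YAW),0],[np.sin(YAW),np.cos(YAW),0],[0,0,1]])
def tocase(p): return (np.asarray(p)-C)@RC
def st(target=None,world=False):
    "print state in case frame (mm); target case coords mm -> dp in tool axes cm"
    s=observe(); R=np.array(s["tool_rot"]).reshape(3,3)
    print("t",round(s["time_s"],2),"case mm",(tocase(s["position"])*1000).round(1),"world",np.round(s["position"],4),"F",np.round(s["ft_force"],1),"grip",round(s["grip_width"]*1000,1),round(s["gripper_force"],1))
    print("tool in case\n",(RC.T@R).round(3),"q",np.round(s["q"]))
    if target is not None:
        t=np.asarray(target)/1000; w=t if world else C+RC@t
        print("dp cm",((w-s["position"])@R*100).round(2))
E
python3 -c "
from h import *
st([-122,0,110])"
```

```text
t 2.1 case mm [-234.3 -229.8  231.6] world [ 0.3516 -0.1531  0.2316] F [ 0.6 -0.9  0.4] grip -0.0 0.0
tool in case
 [[ 1.    -0.001  0.001]
 [-0.001 -1.    -0.001]
 [ 0.001  0.001 -1.   ]] q [-41.   5.  98.   0.  77.  41.]
dp cm [ 11.19 -23.    12.15]
```

>>> move_arm:
  jaw: [0,0,0,0,0,0,0,0,0,0,0,0]
  dp:
    - [1.6,-3.3,1.0]
    - [1.6,-3.3,1.0]
    - [1.6,-3.3,1.0]
    - [1.6,-3.3,1.0]
    - [1.6,-3.3,1.0]
    - [1.6,-3.3,1.0]
    - [1.6,-3.2,1.0]
    - [0,0,0]
    - [0,0,0]
    - [0,0,0]
    - [0,0,0]
    - [0,0,0]
  turn:
    - [0,0,0]
    - [0,0,0]
    - [0,0,0]
    - [0,0,0]
    - [0,0,0]
    - [0,0,0]
    - [0,0,0]
    - [0,0.105,0]
    - [0,0.105,0]
    - [0,0.105,0]
    - [0,0.105,0]
    - [0,0.105,0]

```text
time_s: 3.1
position: [0.4318, 0.0878, 0.1621]
tool_rot: [[0.855, 0.133, 0.502], [0.115, -0.991, 0.066], [0.506, 0.002, -0.862]]
ft_force: [0.5, 0.7, -0.3]
grip_width: -0.0001
gripper_force: 0.0
```

```bash
python3 -c "
from h import *
st([-122,0,90])"
```

```text
t 3.1 case mm [-122.6   -1.8  162.1] world [0.4318 0.0878 0.1621] F [ 0.5  0.7 -0.3] grip -0.1 0.0
tool in case
 [[ 0.862 -0.001  0.506]
 [-0.    -1.    -0.002]
 [ 0.506  0.002 -0.862]] q [ -9.   6. 118.  18.  28.  60.]
dp cm [-3.6  -0.2   6.24]
```

>>> move_arm:
  jaw: [0,0,0,0,0,0,0]
  dp:
    - [-1.2,0,2.08]
    - [-1.2,0,2.08]
    - [-1.2,0,2.08]
    - [-0.23,0,0.4]
    - [-0.23,0,0.4]
    - [-0.23,0,0.4]
    - [0,0,0]
  turn:
    - [0,0,0]
    - [0,0,0]
    - [0,0,0]
    - [0,0,0]
    - [0,0,0]
    - [0,0,0]
    - [0,0,0]

```text
time_s: 3.68
position: [0.432, 0.0882, 0.0764]
tool_rot: [[0.858, 0.134, 0.496], [0.115, -0.991, 0.068], [0.501, -0.001, -0.865]]
ft_force: [-2.5, -0.3, 4.4]
grip_width: -0.0
gripper_force: 1.9
```

```bash
python3 -c "
from h import *
st([-122,0,75])
im,d=cams.get_image('scene'); save('press',cv2.resize(im[90:290,200:440],(720,600)))"
```

```text
t 3.68 case mm [-122.3   -1.5   76.4] world [0.432  0.0882 0.0764] F [-2.5 -0.3  4.4] grip -0.0 1.9
tool in case
 [[ 0.865 -0.     0.501]
 [-0.001 -1.     0.001]
 [ 0.501 -0.001 -0.865]] q [ -9.  18. 126.  48.  11.  29.]
dp cm [-0.05 -0.15  0.13]
```

View pics/press.png

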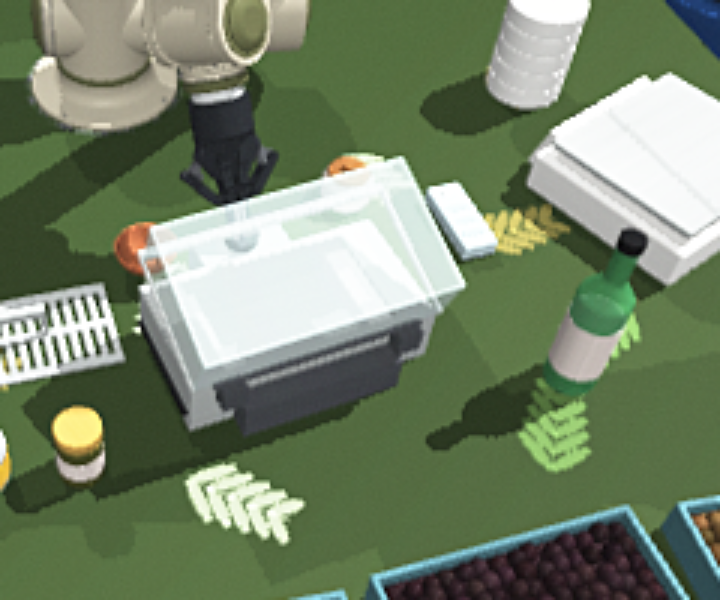

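The cover is swinging up. Now I back off and steady it.

>>> move_arm:
  jaw: [0,0,0,0,0,0,0,0,0]
  dp:
    - [1.2,0,-2.08]
    - [1.2,0,-2.08]
    - [1.2,0,-2.08]
    - [1.0,0,-2.0]
    - [1.0,0,-2.0]
    - [1.0,0,-2.0]
    - [0.5,0,-1.5]
    - [0.5,0,0]
    - [0,0,0]
  turn:
    - [0,0,0]
    - [0,0,0]
    - [0,0,0]
    - [0,-0.105,0]
    - [0,-0.105,0]
    - [0,-0.105,0]
    - [0,-0.105,0]
    - [0,-0.105,0]
    - [0,0,0]

```text
time_s: 4.48
position: [0.4437, 0.0911, 0.2153]
tool_rot: [[0.989, 0.142, 0.049], [0.142, -0.99, 0.015], [0.051, -0.008, -0.999]]
ft_force: [-0.1, -0.7, -0.9]
grip_width: -0.0002
gripper_force: 0.0
```

```bash
cat > cov.py <<'E'
from h import *
st([60,0,225])
im,d=cams.get_image('scene'); Xc=(cloud('scene',d)-C)@RC
m=(np.abs(Xc[...,1])<.16)&(Xc[...,2]>.15)&(Xc[...,0]>.05)&(Xc[...,0]<.25); p=Xc[m]*1000
print(len(p),"max z",np.percentile(p[:,2],98).round(),"lo/hi",np.percentile(p,5,axis=0).round(),np.percentile(p,95,axis=0).round())
E
python3 cov.py
```

```text
t 4.48 case mm [-1.103e+02 -1.000e-01  2.153e+02] world [0.4437 0.0911 0.2153] F [-0.1 -0.7 -0.9] grip -0.2 0.0
tool in case
 [[ 0.999  0.008  0.051]
 [ 0.008 -1.     0.009]
 [ 0.051 -0.008 -0.999]] q [-4. 12. 92.  1. 73. 77.]
dp cm [17.06  0.12 -0.1 ]
3955 max z 256.0 lo/hi [ 122. -150.  164.] [197. 141. 254.]
```

>>> move_arm:
  jaw: [0,0,0,0,0,0,0,0,0]
  dp:
    - [3.4,0,-0.2]
    - [3.4,0,-0.4]
    - [3.4,0,-0.4]
    - [3.4,0,-0.3]
    - [3.4,0,0]
    - [2.0,0,0]
    - [0.6,0,0]
    - [0.5,0,0]
    - [0.3,0,0]
  turn:
    - [0,-0.05,0]
    - [0,0,0]
    - [0,0,0]
    - [0,0,0]
    - [0,0,0]
    - [0,0,0]
    - [0,0,0]
    - [0,0,0]
    - [0,0,0]

```text
time_s: 5.28
position: [0.642, 0.1206, 0.2285]
tool_rot: [[0.99, 0.143, -0.001], [0.143, -0.99, 0.011], [0.001, -0.011, -1.0]]
ft_force: [-0.4, -0.4, 0.6]
grip_width: -0.0001
gripper_force: 0.0
```

```bash
python3 cov.py; python3 -c "
from h import *
im,d=cams.get_image('scene'); save('steady',cv2.resize(im[90:290,200:440],(720,600)))"
```

```text
t 5.28 case mm [ 90.1   2.5 228.5] world [0.642  0.1206 0.2285] F [-0.4 -0.4  0.6] grip -0.1 0.0
tool in case
 [[ 1.     0.009  0.001]
 [ 0.009 -1.     0.011]
 [ 0.001 -0.011 -1.   ]] q [ 0. 33. 56.  1. 91. 82.]
dp cm [-3.01  0.23  0.35]
7312 max z 530.0 lo/hi [  83. -142.  176.] [196. 126. 527.]
```

View pics/steady.png

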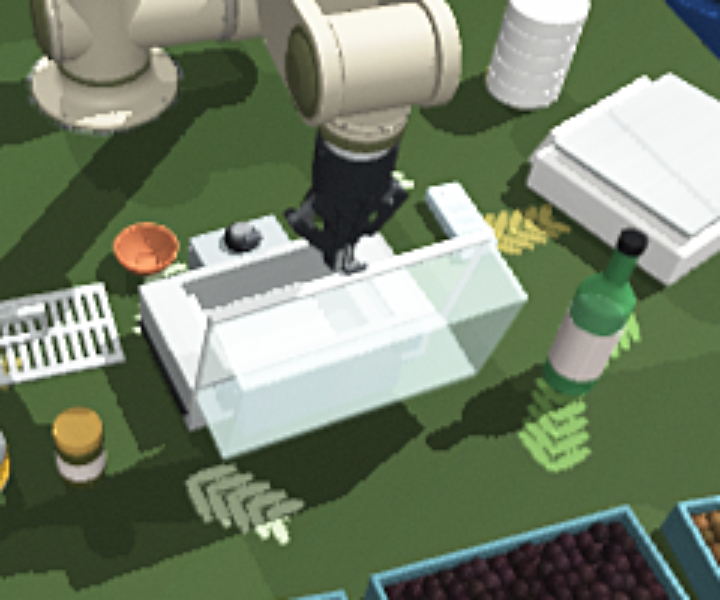

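>>> move_arm:
  jaw: [0,0,0,0]
  dp:
    - [0.4,0,-0.3]
    - [0.4,0,-0.3]
    - [0.3,0,0]
    - [0,0,0]
  turn:
    - [0,0,0]
    - [0,0,0]
    - [0,0,0]
    - [0,0,0]

```text
time_s: 5.72
position: [0.654, 0.1223, 0.235]
tool_rot: [[0.99, 0.144, 0.0], [0.144, -0.99, 0.011], [0.002, -0.011, -1.0]]
ft_force: [-0.1, 0.1, -0.5]
grip_width: 0.0001
gripper_force: 0.0
```

>>> move_arm:
  jaw: [0,0,0,0]
  dp:
    - [0.3,0,0]
    - [0.2,0,0]
    - [0,0,0]
    - [0,0,0]
  turn:
    - [0,0,0]
    - [0,0,0]
    - [0,0,0]
    - [0,0,0]

```text
time_s: 6.05
position: [0.6585, 0.123, 0.2345]
tool_rot: [[0.99, 0.144, -0.001], [0.144, -0.99, 0.011], [0.001, -0.011, -1.0]]
ft_force: [-0.6, 0.4, -0.3]
grip_width: -0.0001
gripper_force: 0.2
```

>>> move_arm:
  jaw: [0,0,0,0]
  dp:
    - [0.2,0,0]
    - [0.2,0,0]
    - [0,0,0]
    - [0,0,0]
  turn:
    - [0,0,0]
    - [0,0,0]
    - [0,0,0]
    - [0,0,0]

```text
time_s: 6.38
position: [0.6591, 0.1232, 0.2344]
tool_rot: [[0.99, 0.143, -0.01], [0.144, -0.99, 0.01], [-0.009, -0.011, -1.0]]
ft_force: [-19.3, -3.6, 4.7]
grip_width: 0.0002
gripper_force: 9.9
```

>>> move_arm:
  jaw: [0,0,0,0]
  dp:
    - [0.1,0,0]
    - [0.1,0,0]
    - [0,0,0]
    - [0,0,0]
  turn:
    - [0,0,0]
    - [0,0,0]
    - [0,0,0]
    - [0,0,0]

```text
time_s: 6.72
position: [0.6593, 0.1233, 0.2344]
tool_rot: [[0.99, 0.143, -0.015], [0.143, -0.99, 0.009], [-0.014, -0.011, -1.0]]
ft_force: [-28.7, -5.9, 6.8]
grip_width: -0.0002
gripper_force: 15.0
```

>>> move_arm:
  jaw: [0,0,0,0,0,0,0,0,0,0,0,0]
  dp:
    - [-0.25,0,0]
    - [0,0,0]
    - [0,0,0]
    - [0,0,0]
    - [0,0,0]
    - [0,0,0]
    - [0,0,0]
    - [0,0,0]
    - [0,0,0]
    - [0,0,0]
    - [0,0,0]
    - [0,0,0]
  turn:
    - [0,0,0]
    - [0,0,0]
    - [0,0,0]
    - [0,0,0]
    - [0,0,0]
    - [0,0,0]
    - [0,0,0]
    - [0,0,0]
    - [0,0,0]
    - [0,0,0]
    - [0,0,0]
    - [0,0,0]

```text
time_s: 7.72
position: [0.659, 0.1232, 0.2344]
tool_rot: [[0.99, 0.143, -0.009], [0.143, -0.99, 0.01], [-0.007, -0.011, -1.0]]
ft_force: [-16.5, -4.1, 4.0]
grip_width: 0.0001
gripper_force: 8.5
```

>>> move_arm:
  jaw: [0,0,0,0,0,0,0,0,0,0,0,0]
  dp:
    - [0,0,0]
    - [0,0,0]
    - [0,0,0]
    - [0,0,0]
    - [0,0,0]
    - [0,0,0]
    - [0,0,0]
    - [0,0,0]
    - [-0.1,0,0]
    - [-0.2,0,0]
    - [-0.5,0,0]
    - [-1,0,0]
  turn:
    - [0,0,0]
    - [0,0,0]
    - [0,0,0]
    - [0,0,0]
    - [0,0,0]
    - [0,0,0]
    - [0,0,0]
    - [0,0,0]
    - [0,0,0]
    - [0,0,0]
    - [0,0,0]
    - [0,0,0]

```text
time_s: 8.72
position: [0.6444, 0.1209, 0.2343]
tool_rot: [[0.99, 0.144, 0.0], [0.144, -0.99, 0.011], [0.002, -0.011, -1.0]]
ft_force: [0.4, 0.1, 0.2]
grip_width: -0.0004
gripper_force: 0.0
```

>>> move_arm:
  jaw: [0,0,0,0,6.5,6.5,6.5,6.5,6.5,6.5,6.5,6.5]
  dp:
    - [-3,0,0]
    - [-3,0,0]
    - [-3,0,0]
    - [-3,0,0]
    - [-0.8,-3.8,0]
    - [-0.8,-3.8,0]
    - [-0.8,-3.8,0]
    - [-0.8,-3.8,0]
    - [-0.8,-3.8,0]
    - [-0.7,-3.8,0]
    - [-0.7,-3.8,0]
    - [-0.7,-3.8,0]
  turn:
    - [0,0,0.03]
    - [0,0,0.03]
    - [0,0,0.03]
    - [0,0,0]
    - [0,0,0]
    - [0,0,0]
    - [0,0,0]
    - [0,0,0]
    - [0,0,0]
    - [0,0,0]
    - [0,0,0]
    - [0,0,0]

```text
time_s: 9.72
position: [0.4466, 0.4112, 0.2383]
tool_rot: [[0.999, 0.054, 0.0], [0.054, -0.998, 0.012], [0.001, -0.012, -1.0]]
ft_force: [0.3, -1.0, -0.1]
grip_width: 0.065
gripper_force: 0.0
```

```bash
cat > c.py <<'E'
from h import *
# well / pack / cover check from top + wrist
im,d=cams.get_image('top'); save('top1',cv2.resize(im[90:290,80:440],(792,440),interpolation=cv2.INTER_CUBIC)); np.savez('top1.npz',im=im,d=d)
X=cloud('top',d); Xc=(X-C)@RC*1000
def rect(Y,m,name):
    r=cv2.minAreaRect(Y[m][:,:2].astype(np.float32)); print(name,[np.round(v,4) for v in r],m.sum(),Y[m].mean(0).round(4))
def reg(Y,a,b,c,e,z0,z1): return (Y[...,0]>a)&(Y[...,0]<b)&(Y[...,1]>c)&(Y[...,1]<e)&(Y[...,2]>z0)&(Y[...,2]<z1)
rect(Xc,reg(Xc,-95,95,-170,170,72,90),"rim")
rect(Xc,reg(Xc,-68,68,-110,110,10,30),"floor")
rect(Xc,reg(Xc,-68,68,-110,110,45,60),"ledges")
for s in(-1,1):
  rect(Xc,reg(Xc,-60,60,min(92*s,125*s),max(92*s,125*s),45,60),"ledge%d"%s); rect(Xc,reg(Xc,-60,60,min(92*s,145*s),max(92*s,145*s),72,90),"lip%d"%s)
T=camT('wrist'); iw,dw=cams.get_image('wrist'); save('w1',iw); W=cloud('wrist',dw,T)
for r in cams.outline_of('wrist','pack1')[:2]:
    m=r["mask"]&(dw>0)&(W[...,2]>.015)&(W[...,2]<.035)
    if m.sum()>20: rect(W,m,"pack wrist p%.2f"%r["p"])
for r in cams.outline_of('top','pack1')[:2]:
    m=r["mask"]&(d>0)&(X[...,2]>.015)
    if m.sum()>20: rect(X,m,"pack top p%.2f"%r["p"])
p=Xc[reg(Xc,90,260,-160,160,200,265)]; print("cover bar",p.mean(0),p.max(0))
st([420,399,120],world=True)
E
python3 c.py
```

```text
rim [array([7.3901, 1.4023]), array([175.889 , 312.7649]), np.float64(0.2202)] 1975 [11.3494  1.4615 80.7886]
floor [array([3.6605, 1.2007]), array([128.651 , 179.7493]), np.float64(0.0056)] 1719 [ 3.7885  1.4364 20.5198]
ledges [array([1.8959, 1.372 ]), array([131.738 , 216.8752]), np.float64(0.0947)] 400 [ 1.6421 12.7055 52.4953]
ledge-1 [array([ -0.1351, -99.5522]), array([ 14.8465, 119.0867]), np.float64(89.8519)] 141 [ -0.6261 -99.6448  52.7894]
lip-1 [array([  -0.18  , -126.5318]), array([ 36.7643, 119.301 ]), np.float64(89.8921)] 360 [  -0.2504 -126.5405   80.4856]
ledge1 [array([  0.3968, 101.9978]), array([118.5676,  20.0233]), np.float64(0.1692)] 184 [  0.5851 101.8881  52.4236]
lip1 [array([6.6400e-02, 1.2571e+02]), array([119.6243,  38.1772]), np.float64(0.3163)] 372 [ -0.5296 125.7666  80.5751]
pack wrist p0.64 [array([0.4178, 0.4019]), array([0.1191, 0.048 ]), np.float64(2.6354)] 3047 [0.4207 0.402  0.0251]
pack top p0.59 [array([0.4206, 0.3997]), array([0.1204, 0.0489]), np.float64(2.7787)] 454 [0.4204 0.3985 0.0242]
pack top p0.15 [array([ 0.6579, -0.4568]), array([0.2352, 0.047 ]), np.float64(12.7141)] 172 [ 0.6881 -0.4558  0.0194]
cover bar [159.50828563   1.40859618 241.82478884] [206.61277472 157.73322409 264.70044799]
t 9.92 case mm [-64.3 315.4 237.8] world [0.447  0.4099 0.2378] F [ 0.2 -0.6 -0.3] grip 64.6 0.0
tool in case
 [[ 0.997 -0.078  0.001]
 [-0.078 -0.997  0.011]
 [ 0.    -0.011 -1.   ]] q [ 31.  27.  64.   1.  88. 118.]
dp cm [-2.76  1.07 11.77]
```

View pics/top1.png

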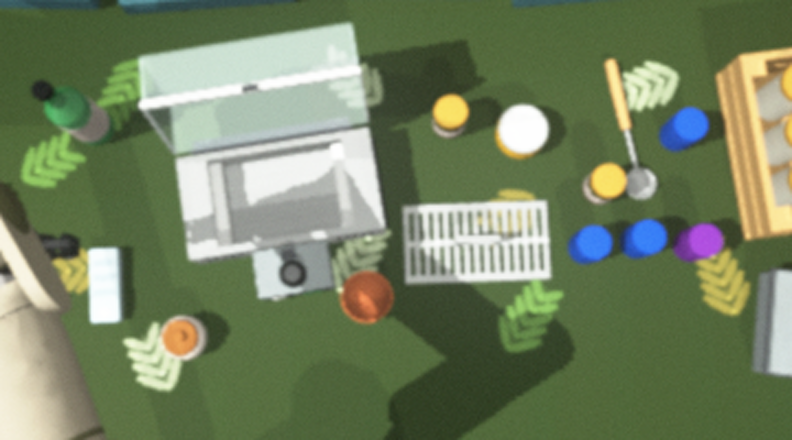

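View pics/w1.png

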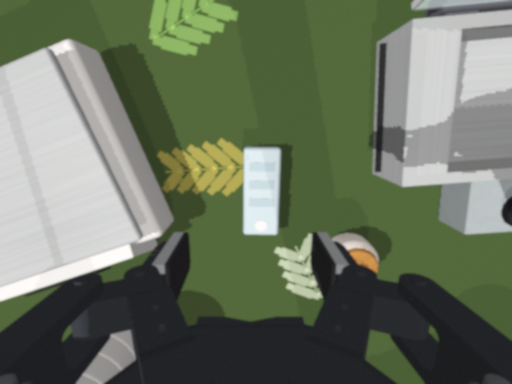

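```bash
sed -i 's/^YAW=.*/YAW=np.radians(7.75); C=np.array([.5529,.1070,0])/' h.py
```

>>> move_arm:
  jaw: [6.5,6.5,6.5,6.5,6.5,6.5,6.5,6.5,6.5,6.5]
  dp:
    - [-0.46,0.14,3.2]
    - [-0.46,0.14,3.2]
    - [-0.46,0.14,3.2]
    - [-0.46,0.14,3.2]
    - [-0.46,0.14,3.2]
    - [-0.46,0.14,3.2]
    - [0,0,1.5]
    - [0,0,1.5]
    - [0,0,1.0]
    - [0,0,0]
  turn:
    - [-0.012,0,0]
    - [0,0,0]
    - [0,0,0]
    - [0,0,0]
    - [0,0,0]
    - [0,0,0]
    - [0,0,0]
    - [0,0,0]
    - [0,0,0]
    - [0,0,0]

```text
time_s: 10.75
position: [0.4202, 0.3982, 0.0045]
tool_rot: [[0.999, 0.052, -0.002], [0.052, -0.999, -0.002], [-0.003, 0.002, -1.0]]
ft_force: [0.1, -0.4, -0.2]
grip_width: 0.0653
gripper_force: 0.0
```

>>> move_arm:
  jaw: [3.5,3.5,3.5,3.5,3.5,3.5]
  dp:
    - [0,0,0]
    - [0,0,0]
    - [0,0,0]
    - [0,0,0]
    - [0,0,0]
    - [0,0,0]
  turn:
    - [0,0,0]
    - [0,0,0]
    - [0,0,0]
    - [0,0,0]
    - [0,0,0]
    - [0,0,0]
  force: 60

```text
time_s: 11.25
position: [0.421, 0.3998, 0.0073]
tool_rot: [[0.999, 0.054, 0.002], [0.054, -0.999, 0.0], [0.002, -0.0, -1.0]]
ft_force: [1.0, -2.0, 6.3]
grip_width: 0.0464
gripper_force: 63.9
```

>>> move_arm:
  jaw: [3.5,3.5,3.5,3.5,3.5]
  dp:
    - [0,0,-3]
    - [0,0,-3]
    - [0,0,-3]
    - [0,0,-3]
    - [0,0,0]
  turn:
    - [0,0,0]
    - [0,0,0]
    - [0,0,0]
    - [0,0,0]
    - [0,0,0]

```text
time_s: 11.67
position: [0.4222, 0.4011, 0.1321]
tool_rot: [[0.998, 0.054, 0.009], [0.054, -0.999, 0.005], [0.009, -0.004, -1.0]]
ft_force: [1.1, 0.3, -0.1]
grip_width: 0.0465
gripper_force: 63.1
```

```bash
python3 -c "
from h import *
st([0,0,128])"
```

```text
t 11.67 case mm [-89.9 309.1 132.1] world [0.4222 0.4011 0.1321] F [ 1.1  0.3 -0.1] grip 46.5 63.1
tool in case
 [[ 0.997 -0.081  0.009]
 [-0.081 -0.997  0.004]
 [ 0.009 -0.004 -1.   ]] q [ 32.  30.  78.  -0.  71. 119.]
dp cm [11.45 30.08  0.38]
```

>>> move_arm:
  jaw: [3.5,3.5,3.5,3.5,3.5,3.5,3.5,3.5,3.5,3.5,3.5,3.5]
  dp:
    - [0,0,0]
    - [1,3.43,0]
    - [1,3.43,0]
    - [1,3.43,0]
    - [1,3.43,0]
    - [1,3.43,0]
    - [1,3.43,0]
    - [1,3.43,0]
    - [1,3.43,0]
    - [1,3.43,0]
    - [0,0,0]
    - [0,0,0]
  turn:
    - [0,0,-0.081]
    - [0,0,0]
    - [0,0,0]
    - [0,0,0]
    - [0,0,0]
    - [0,0,0]
    - [0,0,0]
    - [0,0,0]
    - [0,0,0]
    - [0,0,0]
    - [0,0,0]
    - [0,0,0]

```text
time_s: 12.67
position: [0.5513, 0.1045, 0.1257]
tool_rot: [[0.991, 0.132, -0.001], [0.132, -0.991, -0.001], [-0.001, 0.0, -1.0]]
ft_force: [-0.3, -0.1, -1.5]
grip_width: 0.0465
gripper_force: 63.0
```

```bash
cat > e.py <<'E'
from h import *
from c2 import rect,reg
st([0,0,27])
im,d=cams.get_image('top'); X=cloud('top',d)
T=camT('wrist'); iw,dw=cams.get_image('wrist'); W=(cloud('wrist',dw,T)-C)@RC*1000
for r in cams.outline_of('wrist','pack1')[:2]:
    m=r["mask"]&(dw>0)
    if m.sum()>20: rect(W,m,"pack wrist p%.2f"%r["p"])
E
cat > c2.py <<'E'
from h import *
def rect(Y,m,name):
    r=cv2.minAreaRect(Y[m][:,:2].astype(np.float32)); print(name,[np.round(v,4) for v in r],m.sum(),Y[m].mean(0).round(4))
def reg(Y,a,b,c,e,z0,z1): return (Y[...,0]>a)&(Y[...,0]<b)&(Y[...,1]>c)&(Y[...,1]<e)&(Y[...,2]>z0)&(Y[...,2]<z1)
E
python3 e.py
```

```text
t 12.67 case mm [ -2.   -2.3 125.7] world [0.5513 0.1045 0.1257] F [-0.3 -0.1 -1.5] grip 46.5 63.0
tool in case
 [[ 1.    -0.003 -0.001]
 [-0.003 -1.    -0.   ]
 [-0.001  0.    -1.   ]] q [-1. 28. 82. -0. 70. 81.]
dp cm [ 0.2  -0.23  9.87]
pack wrist p0.63 [array([-9.4903, -3.8815]), array([ 91.9891, 129.6757]), np.float64(84.8372)] 16996 [ 12.075   -2.6119 143.1036]
```

>>> move_arm:
  jaw: [3.5,3.5,3.5,3.5,3.5,3.5]
  dp:
    - [0.35,-0.2,0]
    - [0,0,2.5]
    - [0,0,2.5]
    - [0,0,2.5]
    - [0,0,2.0]
    - [0,0,0]
  turn:
    - [0,0,0]
    - [0,0,0]
    - [0,0,0]
    - [0,0,0]
    - [0,0,0]
    - [0,0,0]

```text
time_s: 13.32
position: [0.5526, 0.1095, 0.0282]
tool_rot: [[0.991, 0.136, -0.005], [0.136, -0.991, -0.001], [-0.005, -0.0, -1.0]]
ft_force: [-2.2, 0.4, -1.5]
grip_width: 0.0466
gripper_force: 64.7
```

>>> move_arm:
  jaw: [3.5,3.5,3.5]
  dp:
    - [0,0,0.2]
    - [0,0,0.1]
    - [0,0,0]
  turn:
    - [0,0,0]
    - [0,0,0]
    - [0,0,0]

```text
time_s: 13.57
position: [0.5547, 0.1087, 0.0293]
tool_rot: [[0.991, 0.135, 0.002], [0.135, -0.991, -0.001], [0.002, 0.001, -1.0]]
ft_force: [-0.2, -0.7, -1.2]
grip_width: 0.0466
gripper_force: 64.7
```

>>> move_arm:
  jaw: [3.5,3.5,3.5,3.5]
  dp:
    - [0,0,0.2]
    - [0,0,0.1]
    - [0,0,0]
    - [0,0,0]
  turn:
    - [0,0,0]
    - [0,0,0]
    - [0,0,0]
    - [0,0,0]

```text
time_s: 13.9
position: [0.5548, 0.1085, 0.0266]
tool_rot: [[0.991, 0.135, 0.002], [0.135, -0.991, -0.001], [0.002, 0.001, -1.0]]
ft_force: [-0.2, 0.7, 6.5]
grip_width: 0.0465
gripper_force: 65.6
```

>>> move_arm:
  jaw: [3.5,3.5,3.5,3.5]
  dp:
    - [0,0,0.1]
    - [0,0,0]
    - [0,0,0]
    - [0,0,0]
  turn:
    - [0,0,0]
    - [0,0,0]
    - [0,0,0]
    - [0,0,0]

```text
time_s: 14.23
position: [0.5548, 0.1085, 0.0265]
tool_rot: [[0.991, 0.135, 0.003], [0.135, -0.991, -0.001], [0.003, 0.001, -1.0]]
ft_force: [-3.9, 0.7, 16.3]
grip_width: 0.0464
gripper_force: 66.7
```

Contact with the floor. Release, lift and head for the plate.

>>> move_arm:
  jaw: [6,6,6,6,6,6,6,6,6,6]
  dp:
    - [0,0,-0.1]
    - [0,0,0]
    - [0,0,0]
    - [0,0,-1.5]
    - [0,0,-3]
    - [0,0,-3.5]
    - [0,0,-3.5]
    - [0,0,-3.5]
    - [0,0,-3.5]
    - [0,0,0]
  turn:
    - [0,0,0]
    - [0,0,0]
    - [0,0,0]
    - [0,0,0]
    - [0,0,0]
    - [0,0,0]
    - [0,0,0]
    - [0,0,0]
    - [0,0,0]
    - [0,0,0]

```text
time_s: 15.07
position: [0.5565, 0.1086, 0.2172]
tool_rot: [[0.991, 0.135, 0.012], [0.135, -0.991, -0.001], [0.012, 0.003, -1.0]]
ft_force: [-0.3, -0.7, -0.1]
grip_width: 0.0601
gripper_force: 0.0
```

```bash
cat > f.py <<'E'
from h import *
from c2 import rect,reg
T=camT('wrist'); iw,dw=cams.get_image('wrist'); save('w2',iw); W=(cloud('wrist',dw,T)-C)@RC*1000
rect(W,reg(W,-69,69,-88,88,30,60),"pack wrist")
im,d=cams.get_image('top'); X=cloud('top',d); Y=(X-C)@RC*1000
rect(Y,reg(Y,-69,69,-88,88,30,52),"pack top")
rect(X,reg(X,.39,.56,-.34,-.07,.04,.065),"handle"); 
m=reg(X,.39,.56,-.335,-.085,.002,.013)&(im.astype(int).min(-1)>150); rect(X,m,"plate")
st([478,-207,150],world=True)
E
python3 f.py
```

```text
pack wrist [array([-0.7907, -0.0461]), array([ 48.0933, 118.9143]), np.float64(89.8939)] 4040 [ 2.5160e+00 -1.5200e-02  4.5117e+01]
pack top [array([ -5.007, -27.348]), array([ 49.4515, 115.0965]), np.float64(58.8305)] 138 [-21.9632 -17.4213  43.6794]
handle [array([ 0.4779, -0.2068]), array([0.0115, 0.0665]), np.float64(1.956)] 72 [ 0.4774 -0.2067  0.0544]
plate [array([ 0.4758, -0.2035]), array([0.2351, 0.1287]), np.float64(89.8027)] 1003 [ 0.4713 -0.1873  0.006 ]
t 15.17 case mm [  1.8   1.3 211.2] world [0.5545 0.1085 0.2112] F [ 0.  -0.1 -1. ] grip 60.1 0.0
tool in case
 [[ 1.    -0.     0.002]
 [-0.    -1.    -0.001]
 [ 0.002  0.001 -1.   ]] q [-1. 24. 74. -0. 82. 81.]
dp cm [-11.85  30.23   6.12]
```

View pics/w2.png

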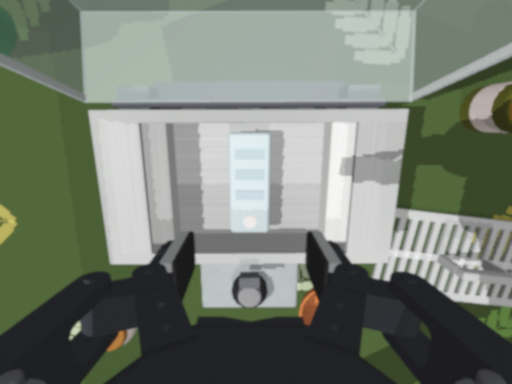

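>>> move_arm:
  jaw: [4,4,4,4,4,4,4,4,4,4]
  dp:
    - [-1.32,3.37,0]
    - [-1.32,3.37,0]
    - [-1.32,3.37,0]
    - [-1.32,3.37,0]
    - [-1.32,3.37,0]
    - [-1.32,3.37,0]
    - [-1.32,3.37,0]
    - [-1.32,3.37,0]
    - [-1.32,3.37,0]
    - [0,0,0]
  turn:
    - [0,0,0]
    - [0,0,0]
    - [0,0,0]
    - [0,0,0]
    - [0,0,0]
    - [0,0,0]
    - [0,0,0]
    - [0,0,0]
    - [0,0,0]
    - [0,0,0]

```text
time_s: 16.0
position: [0.4757, -0.213, 0.2085]
tool_rot: [[0.992, 0.129, -0.003], [0.129, -0.992, -0.0], [-0.003, 0.0, -1.0]]
ft_force: [-0.3, 0.4, -1.1]
grip_width: 0.0398
gripper_force: 0.0
```

>>> move_arm:
  jaw: [4,4,4,4,4,4,4,4,4,4,4,4]
  dp:
    - [0,0,0]
    - [0,0,0]
    - [0,0,0]
    - [0,0,0]
    - [0,0,0]
    - [0,0,0]
    - [0,0,0]
    - [0,0,0]
    - [0,0,0]
    - [0,0,0]
    - [0,0,0]
    - [0,0,0]
  turn:
    - [0,0,-0.12]
    - [0,0,-0.12]
    - [0,0,-0.12]
    - [0,0,-0.12]
    - [0,0,-0.12]
    - [0,0,-0.12]
    - [0,0,-0.12]
    - [0,0,-0.12]
    - [0,0,-0.12]
    - [0,0,-0.12]
    - [0,0,-0.12]
    - [0,0,-0.12]

```text
time_s: 17.0
position: [0.4769, -0.2075, 0.2088]
tool_rot: [[-0.01, 1.0, -0.003], [1.0, 0.01, 0.001], [0.001, -0.003, -1.0]]
ft_force: [0.4, 0.2, 0.1]
grip_width: 0.0397
gripper_force: 0.0
```

```bash
cat > g.py <<'E'
from h import *
from c2 import rect,reg
T=camT('wrist'); iw,dw=cams.get_image('wrist'); save('w3',iw); W=cloud('wrist',dw,T)
rect(W,reg(W,.39,.56,-.34,-.07,.04,.065),"handle")
m=reg(W,.38,.57,-.345,-.065,.0035,.013); 
for r in cams.outline_of('wrist','plate')[:1]:
    mm=r["mask"]&(dw>0); print(r["p"]); rect(W,mm&m,"plate")
im,d=cams.get_image('wrist')
st([476.5,-206,60],world=True)
E
python3 g.py
```

```text
handle [array([ 0.4747, -0.2062]), array([0.0113, 0.0704]), np.float64(0.7089)] 692 [ 0.4748 -0.2041  0.0554]
0.91
plate [array([ 0.475, -0.206]), array([0.1287, 0.2352]), np.float64(0.751)] 11331 [ 0.4746 -0.1904  0.0061]
t 17.15 case mm [-117.5 -301.5  209.2] world [ 0.4771 -0.2076  0.2092] F [ 0.5 -0.1 -0.2] grip 39.9 0.0
tool in case
 [[ 0.134  0.991 -0.002]
 [ 0.991 -0.134  0.001]
 [ 0.001 -0.002 -1.   ]] q [-37.  20.  81.  -0.  79. -37.]
dp cm [ 0.15 -0.03 14.92]
```

View pics/w3.png

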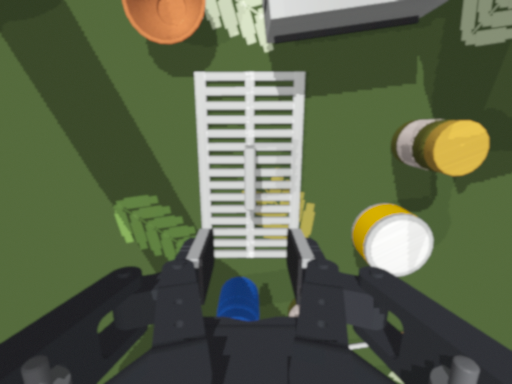

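>>> move_arm:
  jaw: [4,4,4,4,4,4,4,4]
  dp:
    - [0.16,-0.2,3]
    - [0,0,3]
    - [0,0,3]
    - [0,0,3]
    - [0,0,3]
    - [0,0,1.9]
    - [0,0,1]
    - [0,0,0]
  turn:
    - [0,0,0]
    - [0,0,0]
    - [0,0,0]
    - [0,0,0]
    - [0,0,0]
    - [0,0,0]
    - [0,0,0]
    - [0,0,0]

```text
time_s: 17.82
position: [0.4745, -0.2059, 0.0294]
tool_rot: [[-0.002, 1.0, -0.003], [1.0, 0.002, 0.002], [0.002, -0.003, -1.0]]
ft_force: [-0.6, -0.4, 0.7]
grip_width: 0.0403
gripper_force: 0.0
```

>>> move_arm:
  jaw: [0.5,0.5,0.5,0.5,0.5,0.5,0.5]
  dp:
    - [0,0,0]
    - [0,0,0]
    - [0,0,0]
    - [0,0,0]
    - [0,0,0]
    - [0,0,0]
    - [0,0,0]
  turn:
    - [0,0,0]
    - [0,0,0]
    - [0,0,0]
    - [0,0,0]
    - [0,0,0]
    - [0,0,0]
    - [0,0,0]
  force: 110

```text
time_s: 18.4
position: [0.4761, -0.207, 0.033]
tool_rot: [[-0.004, 1.0, 0.002], [1.0, 0.004, -0.002], [-0.003, 0.002, -1.0]]
ft_force: [-0.1, 1.0, 7.1]
grip_width: 0.0097
gripper_force: 108.7
```

```bash
python3 -c "
from h import *
st([0,0,128])"
```

```text
t 18.4 case mm [-118.5 -300.7   33. ] world [ 0.4761 -0.207   0.033 ] F [-0.1  1.   7.1] grip 9.7 108.7
tool in case
 [[ 0.131  0.991  0.002]
 [ 0.991 -0.131 -0.003]
 [-0.003  0.002 -1.   ]] q [-37.  32.  95.  -0.  53. -37.]
dp cm [31.34  7.83 -9.56]
```

>>> move_arm:
  jaw: [0.5,0.5,0.5,0.5,0.5,0.5,0.5,0.5,0.5]
  dp:
    - [0,0,-1]
    - [0,0,-2]
    - [0,0,-3]
    - [0,0,-3]
    - [0,0,-3]
    - [0,0,-3]
    - [0,0,-2]
    - [0,0,0]
    - [0,0,0]
  turn:
    - [0,0,0]
    - [0,0,0]
    - [0,0,0]
    - [0,0,0]
    - [0,0,0]
    - [0,0,-0.066]
    - [0,0,-0.065]
    - [0,0,0]
    - [0,0,0]

```text
time_s: 19.15
position: [0.4752, -0.2063, 0.2021]
tool_rot: [[-0.133, 0.991, 0.001], [0.991, 0.133, -0.002], [-0.002, 0.001, -1.0]]
ft_force: [0.1, 0.3, -3.7]
grip_width: 0.0097
gripper_force: 107.9
```

```bash
cat > k.py <<'E'
from h import *
from c2 import rect,reg
import sys
T=camT('wrist'); iw,dw=cams.get_image('wrist'); save('w4',iw)
s=observe(); R=np.array(s["tool_rot"]).reshape(3,3)
W=cloud('wrist',dw,T); Wt=(W-s["position"])@R*1000   # tool frame mm
for r in cams.outline_of('wrist','plate')[:1]:
    mm=r["mask"]&(dw>0)&(Wt[...,2]>15)&(Wt[...,2]<45); print(r["p"]); rect(Wt,mm,"plate in tool")
    p=Wt[mm]; A=np.c_[p[:,:2],np.ones(len(p))]; print("plane",np.linalg.lstsq(A,p[:,2],rcond=None)[0])
st([float(v) for v in sys.argv[1:4]] if len(sys.argv)>3 else None)
E
python3 k.py 0 -8.5 180
```

```text
0.67
plate in tool [array([20.8949, -1.1422]), array([128.9721, 195.7502]), np.float64(89.7841)] 33756 [56.6    -1.1024 25.5967]
plane [-2.09328990e-03 -9.17075215e-04  2.57142182e+01]
t 19.25 case mm [-119.7 -299.5  200.1] world [ 0.4746 -0.2059  0.2001] F [ 0.1  0.  -4. ] grip 9.6 107.9
tool in case
 [[ 0.002  1.    -0.002]
 [ 1.    -0.002  0.001]
 [ 0.001 -0.002 -1.   ]] q [-37.  20.  82.  -0.  78. -44.]
dp cm [29.12 11.93  2.02]
```

>>> move_arm:
  jaw: [0.5,0.5,0.5,0.5,0.5,0.5,0.5,0.5,0.5,0.5,0.5,0.5]
  dp:
    - [3.24,1.33,0]
    - [3.24,1.33,0]
    - [3.24,1.33,0]
    - [3.24,1.33,0]
    - [3.24,1.33,0]
    - [3.24,1.33,0]
    - [3.24,1.33,0]
    - [3.24,1.33,0]
    - [3.2,1.33,0]
    - [0,0,0]
    - [0,0,0]
    - [0,0,0]
  turn:
    - [0,0,0]
    - [0,0,0]
    - [0,0,0]
    - [0,0,0]
    - [0,0,0]
    - [0,0,0]
    - [0,0,0]
    - [0,0,0]
    - [0,0,0]
    - [0,-0.105,0]
    - [0,-0.105,0]
    - [0,0,0]

```text
time_s: 20.25
position: [0.5535, 0.1006, 0.1989]
tool_rot: [[-0.136, 0.99, 0.025], [0.968, 0.138, -0.211], [-0.212, -0.004, -0.977]]
ft_force: [-0.7, 1.0, -4.0]
grip_width: 0.0099
gripper_force: 108.0
```

```bash
python3 k.py 0.5 -8.5 114; cp pics/w4.png pics/w5.png
```

```text
0.74
plate in tool [array([21.6939, -1.6413]), array([128.9695, 195.8958]), np.float64(89.8507)] 33938 [57.7698 -1.6707 27.574 ]
plane [4.74982129e-05 1.13256758e-04 2.75714386e+01]
t 20.35 case mm [ 1.000e-01 -8.100e+00  1.996e+02] world [0.5541 0.099  0.1996] F [ 0.1  0.2 -3.1] grip 9.7 108.0
tool in case
 [[-0.002  1.    -0.003]
 [ 0.978  0.001 -0.207]
 [-0.207 -0.003 -0.978]] q [  4.  25.  75. -12.  79.  -2.]
dp cm [1.73 0.07 8.39]
```

View pics/w5.png

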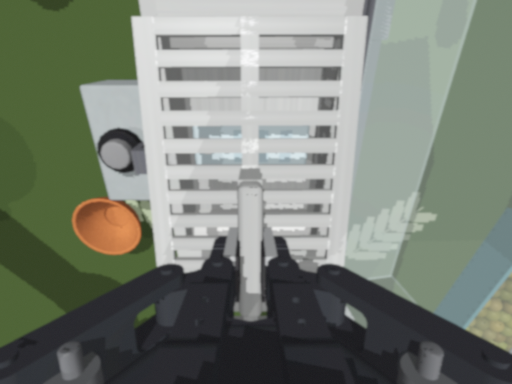

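>>> move_arm:
  jaw: [0.5,0.5,0.5,0.5,0.5,0.5,0.5]
  dp:
    - [0.35,0.03,1.7]
    - [0.35,0.03,1.7]
    - [0.35,0.02,1.7]
    - [0.35,0.02,1.7]
    - [0.35,0,1.6]
    - [0,0,0]
    - [0,0,0]
  turn:
    - [0,0,0]
    - [0,0,0]
    - [0,0,0]
    - [0,0,0]
    - [0,0,0]
    - [0,0,0]
    - [0,0,0]

```text
time_s: 20.93
position: [0.5555, 0.0969, 0.1149]
tool_rot: [[-0.13, 0.991, 0.026], [0.969, 0.133, -0.206], [-0.208, -0.002, -0.978]]
ft_force: [0.2, -0.5, -3.5]
grip_width: 0.0099
gripper_force: 107.9
```

```bash
python3 -c "
from h import *
st([1,26.5,114])
im,d=cams.get_image('scene'); save('ins',cv2.resize(im[110:260,230:410],(720,600)))"
```

```text
t 20.93 case mm [  1.3 -10.4 114.9] world [0.5555 0.0969 0.1149] F [ 0.2 -0.5 -3.5] grip 9.9 107.9
tool in case
 [[ 0.002  1.    -0.002]
 [ 0.978 -0.002 -0.208]
 [-0.208 -0.002 -0.978]] q [  3.  30.  82. -13.  68.   1.]
dp cm [ 3.62 -0.03 -0.68]
```

View pics/ins.png

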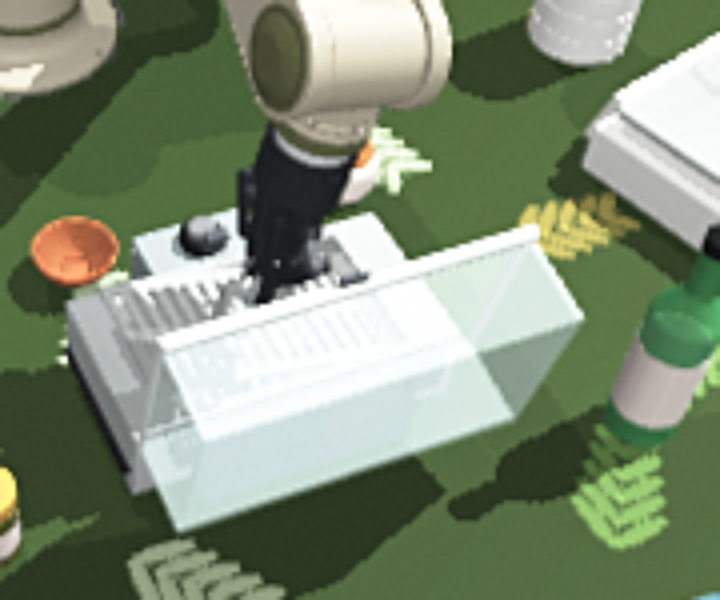

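>>> move_arm:
  jaw: [0.5,0.5,0.5,0.5,0.5,0.5]
  dp:
    - [0.6,0,-0.14]
    - [0.6,0,-0.14]
    - [0.6,0,-0.14]
    - [0.4,0,-0.08]
    - [0,0,0]
    - [0,0,0]
  turn:
    - [0,0,0]
    - [0,0,0]
    - [0,0,0]
    - [0,0,0]
    - [0,0,0]
    - [0,0,0]

```text
time_s: 21.48
position: [0.5526, 0.1208, 0.1158]
tool_rot: [[-0.133, 0.991, 0.028], [0.969, 0.136, -0.207], [-0.209, 0.0, -0.978]]
ft_force: [0.3, 0.3, -3.4]
grip_width: 0.0093
gripper_force: 107.9
```

>>> move_arm:
  jaw: [0.5,0.5,0.5,0.5,0.5]
  dp:
    - [0.5,0,-0.11]
    - [0.5,0,-0.11]
    - [0.3,0,-0.06]
    - [0,0,0]
    - [0,0,0]
  turn:
    - [0,0,0]
    - [0,0,0]
    - [0,0,0]
    - [0,0,0]
    - [0,0,0]

```text
time_s: 21.9
position: [0.5509, 0.1337, 0.1157]
tool_rot: [[-0.132, 0.991, 0.028], [0.969, 0.135, -0.207], [-0.209, -0.0, -0.978]]
ft_force: [-0.7, -0.8, -2.8]
grip_width: 0.0098
gripper_force: 108.0
```

```bash
cat > pl.py <<'E'
from h import *
def low(off=32):
    s=observe(); R=RC.T@np.array(s["tool_rot"]).reshape(3,3); p=tocase(s["position"])*1000
    P=p+R@[0.8,-.8,off]
    print("under-centre",P.round(1),"+y end",(P+R@[118,0,0]).round(1),"-y end",(P-R@[118,0,0]).round(1))
E
python3 -c "
from pl import *
low(); st([1,17,86])"
```

```text
under-centre [ 0.8 20.8 84.2] +y end [  0.7 136.2  59.5] -y end [  0.8 -94.6 108.9]
t 21.9 case mm [  1.6  26.7 115.7] world [0.5509 0.1337 0.1157] F [-0.7 -0.8 -2.8] grip 9.8 108.0
tool in case
 [[-0.001  1.    -0.   ]
 [ 0.978  0.    -0.209]
 [-0.209 -0.    -0.978]] q [  7.  31.  81. -13.  69.   4.]
dp cm [-0.33 -0.06  3.1 ]
```

>>> move_arm:
  jaw: [0.5,0.5,0.5,0.5,0.5,0.5,0.5,0.5]
  dp:
    - [-0.07,0,0.51]
    - [-0.09,0,0.51]
    - [-0.11,-0.03,0.5]
    - [-0.13,-0.03,0.5]
    - [-0.15,0,0.49]
    - [-0.17,0,0.4]
    - [0,0,0]
    - [0,0,0]
  turn:
    - [0,0.035,0]
    - [0,0.035,0]
    - [0,0.035,0]
    - [0,0.035,0]
    - [0,0.035,0]
    - [0,0.035,0]
    - [0,0,0]
    - [0,0,0]

```text
time_s: 22.57
position: [0.5518, 0.1221, 0.0876]
tool_rot: [[-0.134, 0.991, -0.0], [0.991, 0.134, -0.002], [-0.002, -0.0, -1.0]]
ft_force: [-0.1, 0.6, -2.9]
grip_width: 0.01
gripper_force: 108.0
```

```bash
python3 -c "
from pl import *
low(); st([1,17,84])"
```

```text
under-centre [ 0.2 15.8 55.6] +y end [  0.3 133.8  55.4] -y end [ 1.000e-01 -1.022e+02  5.580e+01]
t 22.57 case mm [ 1.  15.1 87.6] world [0.5518 0.1221 0.0876] F [-0.1  0.6 -2.9] grip 10.0 108.0
tool in case
 [[ 0.001  1.    -0.   ]
 [ 1.    -0.001 -0.002]
 [-0.002 -0.    -1.   ]] q [ 1. 31. 84. -0. 65. -7.]
dp cm [0.19 0.   0.36]
```

>>> move_arm:
  jaw: [0.5,0.5,0.5,0.5,0.5,0.5,0.5]
  dp:
    - [-0.4,0,0]
    - [-0.4,0,0]
    - [-0.4,0,0]
    - [-0.38,0,0.1]
    - [0,0,0.1]
    - [0,0,0]
    - [0,0,0]
  turn:
    - [0,0,0]
    - [0,0,0]
    - [0,0,0]
    - [0,0,0]
    - [0,0,0]
    - [0,0,0]
    - [0,0,0]

```text
time_s: 23.15
position: [0.5538, 0.107, 0.0856]
tool_rot: [[-0.135, 0.991, -0.0], [0.991, 0.135, -0.001], [-0.001, -0.0, -1.0]]
ft_force: [-0.4, 0.7, -3.4]
grip_width: 0.0098
gripper_force: 108.0
```

>>> move_arm:
  jaw: [0.5,0.5,0.5,0.5]
  dp:
    - [0,0,0.1]
    - [0,0,0.1]
    - [0,0,0]
    - [0,0,0]
  turn:
    - [0,0,0]
    - [0,0,0]
    - [0,0,0]
    - [0,0,0]

```text
time_s: 23.48
position: [0.554, 0.1071, 0.085]
tool_rot: [[-0.135, 0.991, 0.001], [0.991, 0.135, -0.001], [-0.001, 0.001, -1.0]]
ft_force: [-2.8, 0.1, 7.6]
grip_width: 0.0097
gripper_force: 109.7
```

```bash
python3 -c "
from pl import *
low(); st([1,-1,84])"
```

```text
under-centre [ 0.3  0.7 53. ] +y end [  0.3 118.7  52.8] -y end [   0.4 -117.3   53.1]
t 23.48 case mm [ 1.1 -0.  85. ] world [0.554  0.1071 0.085 ] F [-2.8  0.1  7.6] grip 9.7 109.7
tool in case
 [[-0.     1.     0.001]
 [ 1.     0.    -0.001]
 [-0.001  0.001 -1.   ]] q [-1. 32. 84. -0. 64. -9.]
dp cm [-0.1  -0.01  0.1 ]
```

Seated, with contact at 85 mm as expected. Release and lift.

>>> move_arm:
  jaw: [4,4,4,4,4,4,4,4,4,4]
  dp:
    - [0,0,-0.1]
    - [0,0,0]
    - [0,0,0]
    - [0,0,0]
    - [0,0,-2]
    - [0,0,-3]
    - [0,0,-3]
    - [0,0,-3]
    - [0,0,-2]
    - [0,0,0]
  turn:
    - [0,0,0]
    - [0,0,0]
    - [0,0,0]
    - [0,0,0]
    - [0,0,0]
    - [0,0,0]
    - [0,0,0]
    - [0,0,0]
    - [0,0,0]
    - [0,0,0]

```text
time_s: 24.32
position: [0.5554, 0.1072, 0.2192]
tool_rot: [[-0.135, 0.991, 0.008], [0.991, 0.135, -0.001], [-0.002, 0.008, -1.0]]
ft_force: [0.9, -0.7, 0.3]
grip_width: 0.0399
gripper_force: 0.0
```

```bash
cat > m.py <<'E'
from h import *
from c2 import rect,reg
T=camT('wrist'); iw,dw=cams.get_image('wrist'); save('w6',iw); W=(cloud('wrist',dw,T)-C)@RC*1000
m=reg(W,-75,75,-112,112,50,64); rect(W,m,"plate+ledge wrist")
p=W[m]; A=np.c_[p[:,:2],np.ones(len(p))]; print("plane",np.linalg.lstsq(A,p[:,2],rcond=None)[0])
rect(W,reg(W,-40,40,-60,60,95,120),"handle wrist")
im,d=cams.get_image('top'); X=cloud('top',d); Y=(X-C)@RC*1000
p=Y[reg(Y,90,260,-160,160,200,265)]; print("cover",p.mean(0))
st([562,-411,200],world=True)
E
python3 m.py
```

```text
plate+ledge wrist [array([-1.4065, -0.3053]), array([141.1024, 223.5513]), np.float64(0.1726)] 16297 [-0.4784 18.7011 57.4399]
plane [ 4.80359782e-04 -1.34905287e-03  5.74654064e+01]
handle wrist [array([-0.3996,  1.7185]), array([11.7639, 68.8386]), np.float64(0.0939)] 914 [ -0.2711   3.4478 107.512 ]
cover [159.88439687  -0.98846333 241.72102571]
t 24.42 case mm [  1.   -0.  214.8] world [0.5539 0.1071 0.2148] F [-0.2 -0.2 -1.2] grip 40.0 0.0
tool in case
 [[-0.     1.     0.001]
 [ 1.     0.    -0.001]
 [-0.001  0.001 -1.   ]] q [-1. 24. 74. -0. 82. -9.]
dp cm [-51.44  -6.19   1.52]
```

View pics/w6.png

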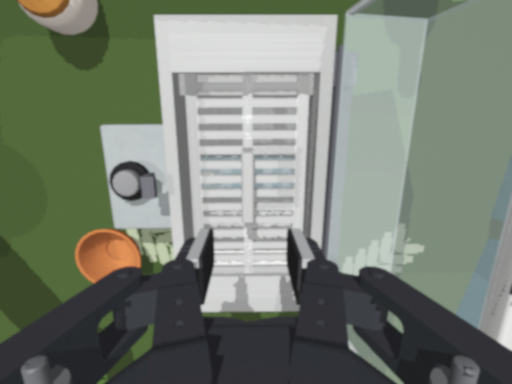

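>>> move_arm:
  jaw: [8,8,8,8,8,8,8,8,8,8,8,8]
  dp:
    - [-3.5,0,0]
    - [-3.5,0,0]
    - [-3.5,0,0]
    - [-3.5,0,0]
    - [-3.5,0,0]
    - [-3.5,0,0]
    - [-3.5,0,0]
    - [-1.5,2.87,0]
    - [-1.5,2.87,0]
    - [-1.5,2.87,0]
    - [0,0,0]
    - [0,0,0]
  turn:
    - [0,0,0]
    - [0,0,0]
    - [0,0,0]
    - [0,0,0]
    - [0,0,0]
    - [0,0,0]
    - [0,0,0]
    - [0,0,0]
    - [0,0,0]
    - [0,0,0]
    - [0,0,0]
    - [0,0,0]

```text
time_s: 25.42
position: [0.6786, -0.169, 0.2114]
tool_rot: [[-0.135, 0.991, -0.004], [0.991, 0.135, 0.001], [0.002, -0.004, -1.0]]
ft_force: [-0.1, 0.4, -0.3]
grip_width: 0.0802
gripper_force: 0.0
```

```bash
cat > j.py <<'E'
from h import *
from c2 import rect,reg
import sys
gx,gy=float(sys.argv[1]),float(sys.argv[2])
for n in('wrist','top'):
    T=camT(n); im,d=cams.get_image(n); X=cloud(n,d,T)
    m=reg(X,gx-.045,gx+.045,gy-.045,gy+.045,.078,.1)
    if m.sum()>10:
        c,r=cv2.minEnclosingCircle(X[m][:,:2].astype(np.float32)); print(n,np.round(c,4),round(r,4),X[m].mean(0).round(4),m.sum()); rect(X,m,n)
st([gx*1000,gy*1000,28],world=True)
E
python3 j.py .678 -.168
```

```text
wrist [ 0.6757 -0.1663] 0.0265 [ 0.6758 -0.1654  0.086 ] 2124
wrist [array([ 0.6759, -0.1663]), array([0.0518, 0.0521]), np.float64(73.5828)] 2124 [ 0.6758 -0.1654  0.086 ]
t 25.52 case mm [  86.5 -289.5  213.6] world [ 0.6776 -0.1682  0.2136] F [0.4 0.1 0.8] grip 80.2 0.0
tool in case
 [[-0.     1.    -0.002]
 [ 1.     0.     0.001]
 [ 0.001 -0.002 -1.   ]] q [-24.  38.  48.  -0.  94. -31.]
dp cm [ 0.    0.08 18.56]
```

>>> move_arm:
  jaw: [8,8,8,8,8,8,8]
  dp:
    - [0.2,-0.13,3]
    - [0,0,3.2]
    - [0,0,3.2]
    - [0,0,3.2]
    - [0,0,3.2]
    - [0,0,2.6]
    - [0,0,0]
  turn:
    - [0,0,0]
    - [0,0,0]
    - [0,0,0]
    - [0,0,0]
    - [0,0,0]
    - [0,0,0]
    - [0,0,0]

```text
time_s: 26.1
position: [0.6732, -0.1653, 0.0256]
tool_rot: [[-0.135, 0.991, -0.01], [0.991, 0.135, 0.003], [0.005, -0.009, -1.0]]
ft_force: [-0.0, 1.2, 0.2]
grip_width: 0.0802
gripper_force: 0.0
```

>>> move_arm:
  jaw: [4.5,4.5,4.5,4.5,4.5,4.5,4.5]
  dp:
    - [0,0,0]
    - [0,0,0]
    - [0,0,0]
    - [0,0,0]
    - [0,0,0]
    - [0,0,0]
    - [0,0,0]
  turn:
    - [0,0,0]
    - [0,0,0]
    - [0,0,0]
    - [0,0,0]
    - [0,0,0]
    - [0,0,0]
    - [0,0,0]
  force: 60

```text
time_s: 26.68
position: [0.6778, -0.1673, 0.034]
tool_rot: [[-0.135, 0.991, 0.004], [0.991, 0.135, -0.003], [-0.003, 0.004, -1.0]]
ft_force: [-0.5, -0.3, 7.5]
grip_width: 0.0529
gripper_force: 63.4
```

```bash
python3 -c "
from h import *
st([0,-72,120])"
```

```text
t 26.68 case mm [  86.7 -288.7   34. ] world [ 0.6778 -0.1673  0.034 ] F [-0.5 -0.3  7.5] grip 52.9 63.4
tool in case
 [[-0.     1.     0.004]
 [ 1.     0.    -0.003]
 [-0.003  0.004 -1.   ]] q [-24.  46.  63.  -0.  71. -31.]
dp cm [21.64 -8.64 -8.7 ]
```

>>> move_arm:
  jaw: [4.5,4.5,4.5,4.5,4.5,4.5,4.5,4.5,4.5,4.5]
  dp:
    - [0,0,-1.5]
    - [0,0,-3]
    - [0,0,-3]
    - [0,0,-3]
    - [0,0,-3]
    - [0,0,-1]
    - [0,-2.9,0]
    - [0,-2.9,0]
    - [0,-2.8,0]
    - [0,0,0]
  turn:
    - [0,0,0]
    - [0,0,0]
    - [0,0,0]
    - [0,0,0]
    - [0,0,0]
    - [0,0,0]
    - [0,0,0]
    - [0,0,0]
    - [0,0,0]
    - [0,0,0]

```text
time_s: 27.52
position: [0.5872, -0.1784, 0.1755]
tool_rot: [[-0.133, 0.991, -0.004], [0.991, 0.133, 0.0], [0.001, -0.004, -1.0]]
ft_force: [0.7, -0.4, -1.7]
grip_width: 0.0528
gripper_force: 64.1
```

>>> move_arm:
  jaw: [4.5,4.5,4.5,4.5,4.5,4.5,4.5,4.5,4.5]
  dp:
    - [3.1,0,0]
    - [3.1,0,0]
    - [3.1,0,0]
    - [3.1,0,0]
    - [3.1,0,0]
    - [3.1,0,0]
    - [3.0,0,0]
    - [0,0,0]
    - [0,0,0]
  turn:
    - [0,0,0]
    - [0,0,0]
    - [0,0,0]
    - [0,0,0]
    - [0,0,0]
    - [0,0,0]
    - [0,0,0]
    - [0,0,0]
    - [0,0,0]

```text
time_s: 28.27
position: [0.5621, 0.037, 0.1756]
tool_rot: [[-0.137, 0.991, -0.0], [0.991, 0.137, -0.001], [-0.001, -0.0, -1.0]]
ft_force: [0.3, 0.3, -1.2]
grip_width: 0.0531
gripper_force: 64.1
```

```bash
python3 -c "
from h import *
st([0,-72,94])"
```

```text
t 28.27 case mm [ -0.4 -70.6 175.6] world [0.5621 0.037  0.1756] F [ 0.3  0.3 -1.2] grip 53.1 64.1
tool in case
 [[-0.003  1.    -0.   ]
 [ 1.     0.003 -0.001]
 [-0.001 -0.    -1.   ]] q [ -8.  26.  78.  -0.  77. -16.]
dp cm [-0.13  0.04  8.16]
```

>>> move_arm:
  jaw: [4.5,4.5,4.5,4.5,4.5,4.5,4.5]
  dp:
    - [-0.13,0,2]
    - [0,0,2]
    - [0,0,2]
    - [0,0,1.5]
    - [0,0,0.5]
    - [0,0,0]
    - [0,0,0]
  turn:
    - [0,0,0]
    - [0,0,0]
    - [0,0,0]
    - [0,0,0]
    - [0,0,0]
    - [0,0,0]
    - [0,0,0]

```text
time_s: 28.85
position: [0.5631, 0.0336, 0.0962]
tool_rot: [[-0.134, 0.991, 0.001], [0.991, 0.134, -0.001], [-0.001, 0.001, -1.0]]
ft_force: [-0.3, 0.1, -1.9]
grip_width: 0.0529
gripper_force: 64.1
```

>>> move_arm:
  jaw: [4.5,4.5,4.5,4.5]
  dp:
    - [0,0,0.15]
    - [0,0,0.15]
    - [0,0,0]
    - [0,0,0]
  turn:
    - [0,0,0]
    - [0,0,0]
    - [0,0,0]
    - [0,0,0]

```text
time_s: 29.18
position: [0.5627, 0.0342, 0.0931]
tool_rot: [[-0.135, 0.991, 0.001], [0.991, 0.135, -0.001], [-0.001, 0.001, -1.0]]
ft_force: [0.2, -0.2, -2.2]
grip_width: 0.053
gripper_force: 64.1
```

>>> move_arm:
  jaw: [4.5,4.5,4.5]
  dp:
    - [0,0,0.1]
    - [0,0,0]
    - [0,0,0]
  turn:
    - [0,0,0]
    - [0,0,0]
    - [0,0,0]

```text
time_s: 29.43
position: [0.5626, 0.0342, 0.0918]
tool_rot: [[-0.135, 0.991, 0.0], [0.991, 0.135, -0.001], [-0.001, -0.0, -1.0]]
ft_force: [0.1, 0.0, -3.0]
grip_width: 0.0527
gripper_force: 64.2
```

>>> move_arm:
  jaw: [4.5,4.5,4.5]
  dp:
    - [0,0,0.1]
    - [0,0,0]
    - [0,0,0]
  turn:
    - [0,0,0]
    - [0,0,0]
    - [0,0,0]

```text
time_s: 29.68
position: [0.5627, 0.0342, 0.091]
tool_rot: [[-0.135, 0.991, 0.0], [0.991, 0.135, -0.001], [-0.001, 0.0, -1.0]]
ft_force: [-0.8, 0.4, 0.5]
grip_width: 0.0534
gripper_force: 64.4
```

>>> move_arm:
  jaw: [4.5,4.5,4.5]
  dp:
    - [0,0,0.05]
    - [0,0,0]
    - [0,0,0]
  turn:
    - [0,0,0]
    - [0,0,0]
    - [0,0,0]

```text
time_s: 29.93
position: [0.5627, 0.0342, 0.0909]
tool_rot: [[-0.135, 0.991, 0.001], [0.991, 0.135, -0.001], [-0.001, 0.001, -1.0]]
ft_force: [-2.3, 0.8, 6.3]
grip_width: 0.0532
gripper_force: 64.6
```

>>> move_arm:
  jaw: [7.2,7.2,7.2,7.2,7.2,7.2,7.2,7.2,7.2,7.2]
  dp:
    - [0,0,-0.05]
    - [0,0,0]
    - [0,0,0]
    - [0,0,0]
    - [0,0,-1]
    - [0,0,-3]
    - [0,0,-3.5]
    - [0,0,-3.5]
    - [0,0,-3]
    - [0,0,0]
  turn:
    - [0,0,0]
    - [0,0,0]
    - [0,0,0]
    - [0,0,0]
    - [0,0,0]
    - [0,0,0]
    - [0,0,0]
    - [0,0,0]
    - [0,0,0]
    - [0,0,0]

```text
time_s: 30.77
position: [0.5645, 0.0341, 0.2378]
tool_rot: [[-0.135, 0.991, 0.012], [0.991, 0.135, -0.002], [-0.004, 0.011, -1.0]]
ft_force: [-0.2, -0.6, -0.0]
grip_width: 0.0722
gripper_force: 0.0
```

>>> move_arm:
  jaw: [8,8,8,8,8,8,8,8,8,8,8,8]
  dp:
    - [-3.6,-0.5,0]
    - [-3.6,-0.5,0]
    - [-3.6,-0.5,0]
    - [-3.6,-0.5,0]
    - [-3.6,-0.5,0]
    - [-3.6,-0.5,0]
    - [-3.6,-0.5,0]
    - [-3.6,-0.5,0]
    - [-3.6,-0.5,0]
    - [-3.6,-0.5,0]
    - [-3.6,-0.5,0]
    - [-3.6,-0.5,0]
  turn:
    - [0,0,0]
    - [0,0,0]
    - [0,0,0]
    - [0,0,0]
    - [0,0,0]
    - [0,0,0]
    - [0,0,0]
    - [0,0,0]
    - [0,0,0]
    - [0,0,0]
    - [0,0,0]
    - [0,0,0]

```text
time_s: 31.77
position: [0.561, -0.4035, 0.2313]
tool_rot: [[-0.135, 0.991, -0.0], [0.991, 0.135, -0.001], [-0.001, -0.0, -1.0]]
ft_force: [0.2, 0.1, 0.0]
grip_width: 0.0801
gripper_force: 0.0
```

```bash
python3 j.py .562 -.411; python3 - <<'E'
from h import *
im,d=cams.get_image('wrist'); save('w7',im)
im,d=cams.get_image('top'); Y=(cloud('top',d)-C)@RC*1000
from c2 import *
rect(Y,reg(Y,-50,50,-115,-35,125,160),"jar on plate top")
E
```

```text
wrist [ 0.5587 -0.4103] 0.0263 [ 0.5586 -0.4093  0.086 ] 1824
wrist [array([ 0.5587, -0.4102]), array([0.0521, 0.0512]), np.float64(11.553)] 1824 [ 0.5586 -0.4093  0.086 ]
t 31.87 case mm [ -62.3 -510.1  229.6] world [ 0.56   -0.4068  0.2296] F [-0.4 -0.   0.2] grip 80.2 0.0
tool in case
 [[ 0.005  1.    -0.001]
 [ 1.    -0.005 -0.001]
 [-0.001 -0.001 -1.   ]] q [-46.  37.  48.  -0.  95. -53.]
dp cm [-0.42  0.17 20.16]
jar on plate top [array([ -0.1667, -74.3769]), array([50.1524, 50.0257]), np.float64(83.1642)] 201 [-8.380000e-02 -7.452910e+01  1.420228e+02]
```

View pics/w7.png

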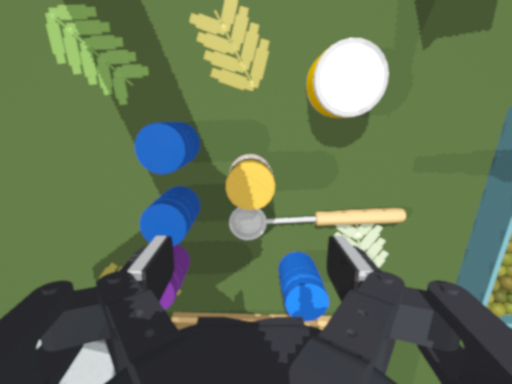

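>>> move_arm:
  jaw: [7.6,7.6,7.6,7.6,7.6,7.6,7.6,7.6]
  dp:
    - [-0.35,0,3]
    - [0,0,3.2]
    - [0,0,3.2]
    - [0,0,3.2]
    - [0,0,3.2]
    - [0,0,2.6]
    - [0,0,1.4]
    - [0,0,0]
  turn:
    - [0,0,0]
    - [0,0,0]
    - [0,0,0]
    - [0,0,0]
    - [0,0,0]
    - [0,0,0]
    - [0,0,0]
    - [0,0,0]

```text
time_s: 32.63
position: [0.5611, -0.4026, 0.0299]
tool_rot: [[-0.137, 0.991, -0.004], [0.991, 0.137, 0.004], [0.005, -0.004, -1.0]]
ft_force: [-0.7, 0.2, 0.7]
grip_width: 0.076
gripper_force: 0.0
```

>>> move_arm:
  jaw: [4.5,4.5,4.5,4.5,4.5,4.5,4.5]
  dp:
    - [0,0,0]
    - [0,0,0]
    - [0,0,0]
    - [0,0,0]
    - [0,0,0]
    - [0,0,0]
    - [0,0,0]
  turn:
    - [0,0,0]
    - [0,0,0]
    - [0,0,0]
    - [0,0,0]
    - [0,0,0]
    - [0,0,0]
    - [0,0,0]
  force: 60

```text
time_s: 33.22
position: [0.5628, -0.4057, 0.0354]
tool_rot: [[-0.135, 0.991, 0.003], [0.991, 0.135, -0.003], [-0.003, 0.002, -1.0]]
ft_force: [0.8, 2.1, 7.1]
grip_width: 0.0529
gripper_force: 63.3
```

>>> move_arm:
  jaw: [4.5,4.5,4.5,4.5,4.5,4.5,4.5,4.5]
  dp:
    - [0,0,-1.5]
    - [0,0,-3]
    - [0,0,-3]
    - [0,0,-3]
    - [0,0,-3.5]
    - [0,0,-3.5]
    - [0,0,-3]
    - [0,0,0]
  turn:
    - [0,0,0]
    - [0,0,0]
    - [0,0,0]
    - [0,0,0]
    - [0,0,0]
    - [0,0,0]
    - [0,0,0]
    - [0,0,0]

```text
time_s: 33.88
position: [0.563, -0.4062, 0.2462]
tool_rot: [[-0.135, 0.991, 0.009], [0.991, 0.135, -0.01], [-0.011, 0.008, -1.0]]
ft_force: [1.6, 0.1, -1.4]
grip_width: 0.053
gripper_force: 63.4
```

```bash
python3 -c "
from h import *
st([0,72,230])"
```

```text
t 33.88 case mm [ -59.2 -509.9  246.2] world [ 0.563  -0.4062  0.2462] F [ 1.6  0.1 -1.4] grip 53.0 63.4
tool in case
 [[-0.     1.     0.008]
 [ 1.     0.    -0.011]
 [-0.011  0.008 -1.   ]] q [-46.  37.  46.  -0.  96. -53.]
dp cm [58.2   5.92  1.03]
```

>>> move_arm:
  jaw: [4.5,4.5,4.5,4.5,4.5,4.5,4.5,4.5,4.5,4.5,4.5]
  dp:
    - [3.5,0.37,0]
    - [3.5,0.37,0]
    - [3.5,0.37,0]
    - [3.5,0.37,0]
    - [3.5,0.37,0]
    - [3.5,0.37,0]
    - [3.5,0.37,0]
    - [3.5,0.37,0]
    - [3.5,0.37,0]
    - [3.5,0.37,0]
    - [3.5,0.37,0]
  turn:
    - [0,0,0]
    - [0,0,0]
    - [0,0,0]
    - [0,0,0]
    - [0,0,0]
    - [0,0,0]
    - [0,0,0]
    - [0,0,0]
    - [0,0,0]
    - [0,0,0]
    - [0,0,0]

```text
time_s: 34.8
position: [0.5495, -0.0165, 0.2376]
tool_rot: [[-0.135, 0.991, -0.0], [0.991, 0.135, -0.001], [-0.001, -0.0, -1.0]]
ft_force: [1.0, -0.8, -3.0]
grip_width: 0.0527
gripper_force: 63.6
```

>>> move_arm:
  jaw: [4.5,4.5,4.5,4.5,4.5,4.5,4.5,4.5]
  dp:
    - [3.5,0.37,0]
    - [3.5,0.37,0]
    - [3.5,0.37,0]
    - [3.5,0.37,0]
    - [3.5,0.37,0]
    - [2.5,0,0]
    - [0,0,0]
    - [0,0,0]
  turn:
    - [0,0,0]
    - [0,0,0]
    - [0,0,0]
    - [0,0,0]
    - [0,0,0]
    - [0,0,0]
    - [0,0,0]
    - [0,0,0]

```text
time_s: 35.47
position: [0.541, 0.1834, 0.2373]
tool_rot: [[-0.137, 0.991, -0.001], [0.991, 0.137, -0.001], [-0.001, -0.001, -1.0]]
ft_force: [0.3, -0.8, -2.1]
grip_width: 0.0532
gripper_force: 63.6
```

```bash
python3 -c "
from h import *
st([0,76,97])"
```

```text
t 35.47 case mm [ -1.5  77.4 237.3] world [0.541  0.1834 0.2373] F [ 0.3 -0.8 -2.1] grip 53.2 63.6
tool in case
 [[-0.002  1.    -0.001]
 [ 1.     0.002 -0.001]
 [-0.001 -0.001 -1.   ]] q [ 7. 24. 70. -0. 86. -1.]
dp cm [-0.12  0.16 14.03]
```

>>> move_arm:
  jaw: [4.5,4.5,4.5,4.5,4.5,4.5,4.5,4.5]
  dp:
    - [-0.1,0.15,3]
    - [0,0,3]
    - [0,0,3]
    - [0,0,3]
    - [0,0,1.6]
    - [0,0,0.5]
    - [0,0,0]
    - [0,0,0]
  turn:
    - [0,0,0]
    - [0,0,0]
    - [0,0,0]
    - [0,0,0]
    - [0,0,0]
    - [0,0,0]
    - [0,0,0]
    - [0,0,0]

```text
time_s: 36.13
position: [0.5439, 0.1809, 0.0976]
tool_rot: [[-0.134, 0.991, 0.002], [0.991, 0.134, -0.001], [-0.001, 0.001, -1.0]]
ft_force: [0.6, 0.6, -1.2]
grip_width: 0.0529
gripper_force: 63.6
```

>>> move_arm:
  jaw: [4.5,4.5,4.5,4.5]
  dp:
    - [0,0,0.15]
    - [0,0,0.1]
    - [0,0,0]
    - [0,0,0]
  turn:
    - [0,0,0]
    - [0,0,0]
    - [0,0,0]
    - [0,0,0]

```text
time_s: 36.47
position: [0.5434, 0.1815, 0.0947]
tool_rot: [[-0.135, 0.991, 0.001], [0.991, 0.135, -0.001], [-0.001, 0.001, -1.0]]
ft_force: [-1.1, 0.2, -2.9]
grip_width: 0.0526
gripper_force: 63.6
```

```bash
python3 - <<'E'
from h import *
from c2 import *
st([0,76,91])
im,d=cams.get_image('scene'); save('jar2',cv2.resize(im[110:260,230:410],(720,600)))
E
```

```text
t 36.47 case mm [ 0.7 75.1 94.7] world [0.5434 0.1815 0.0947] F [-1.1  0.2 -2.9] grip 52.6 63.6
tool in case
 [[-0.     1.     0.001]
 [ 1.     0.    -0.001]
 [-0.001  0.001 -1.   ]] q [ 7. 32. 82. -0. 66. -1.]
dp cm [ 0.09 -0.07  0.37]
```

>>> move_arm:
  jaw: [4.5,4.5,4.5,4.5]
  dp:
    - [0,0,0.15]
    - [0,0,0.1]
    - [0,0,0]
    - [0,0,0]
  turn:
    - [0,0,0]
    - [0,0,0]
    - [0,0,0]
    - [0,0,0]

```text
time_s: 36.85
position: [0.5434, 0.1816, 0.0923]
tool_rot: [[-0.135, 0.991, 0.001], [0.991, 0.135, -0.001], [-0.001, 0.001, -1.0]]
ft_force: [-2.3, 0.2, 5.5]
grip_width: 0.0532
gripper_force: 64.2
```

>>> move_arm:
  jaw: [4.5,4.5,4.5]
  dp:
    - [0,0,0.1]
    - [0,0,0]
    - [0,0,0]
  turn:
    - [0,0,0]
    - [0,0,0]
    - [0,0,0]

```text
time_s: 37.1
position: [0.5434, 0.1816, 0.0923]
tool_rot: [[-0.135, 0.991, 0.002], [0.991, 0.135, -0.001], [-0.001, 0.001, -1.0]]
ft_force: [-4.5, -0.0, 13.9]
grip_width: 0.0526
gripper_force: 65.0
```

Contact made. Release, rise, and back away clear of everything.

>>> move_arm:
  jaw: [7.2,7.2,7.2,7.2,7.2,7.2,7.2,7.2,7.2,7.2]
  dp:
    - [0,0,-0.15]
    - [0,0,0]
    - [0,0,0]
    - [0,0,0]
    - [0,0,-1]
    - [0,0,-3]
    - [0,0,-3.5]
    - [0,0,-3.5]
    - [0,0,-3]
    - [0,0,0]
  turn:
    - [0,0,0]
    - [0,0,0]
    - [0,0,0]
    - [0,0,0]
    - [0,0,0]
    - [0,0,0]
    - [0,0,0]
    - [0,0,0]
    - [0,0,0]
    - [0,0,0]

```text
time_s: 37.93
position: [0.5451, 0.1819, 0.2392]
tool_rot: [[-0.135, 0.991, 0.012], [0.991, 0.135, 0.001], [-0.001, 0.012, -1.0]]
ft_force: [0.0, 0.5, -0.2]
grip_width: 0.0721
gripper_force: 0.0
```

>>> move_arm:
  jaw: [7.2,7.2,7.2,7.2,7.2,7.2,7.2,7.2,7.2]
  dp:
    - [0,-2.5,-1]
    - [1,-2.5,-1]
    - [2,-2,0]
    - [2.5,-2,0]
    - [3,-1,0]
    - [3,0,0]
    - [2,0,0]
    - [0,0,0]
    - [0,0,0]
  turn:
    - [0,0,0]
    - [0,0,0]
    - [0,0,0]
    - [0,0,0]
    - [0,0,0]
    - [0,0,0]
    - [0,0,0]
    - [0,0,0]
    - [0,0,0]

```text
time_s: 38.68
position: [0.4256, 0.3023, 0.252]
tool_rot: [[-0.137, 0.991, -0.0], [0.991, 0.137, -0.001], [-0.001, -0.0, -1.0]]
ft_force: [0.5, -0.0, -0.2]
grip_width: 0.0718
gripper_force: 0.0
```

```bash
python3 - <<'E'
from h import *
from c2 import *
for n in('top','scene'):
    im,d=cams.get_image(n); X=cloud(n,d); Y=(X-C)@RC*1000
    save('fin_'+n,cv2.resize(im[60:310,60:460],(800,500),interpolation=cv2.INTER_CUBIC))
    for s in(-72,72):
        m=reg(Y,-50,50,s-40,s+40,130,165)
        if m.sum()>5: rect(Y,m,n+" jar%d"%s)
    for r in cams.outline_of(n,'pack1'):
        m=r["mask"]&(d>0)
        if r["p"]>.2 and m.sum()>5: print("pack?",r["p"],np.median(X[m],0))
    for r in cams.outline_of(n,'jar1'):
        m=r["mask"]&(d>0)
        if r["p"]>.2 and m.sum()>5: print("jar",round(r["p"],2),np.median(X[m],0).round(3),np.median(im[m],0))
    if n=='top':
        rect(Y,reg(Y,-60,60,-106,106,54,64),"plate"); rect(Y,reg(Y,-40,40,-45,45,95,118),"handle")
st()
E
```

```text
top jar-72 [array([  0.1339, -74.4271]), array([50.1695, 49.8552]), np.float64(81.7999)] 197 [  0.3325 -74.5186 142.3654]
top jar72 [array([ 1.8934, 68.6986]), array([51.7179, 49.263 ]), np.float64(36.244)] 201 [  1.2274  67.6897 141.9351]
pack? 0.49 [0.53330109 0.07956047 0.04446917]
pack? 0.35 [0.67561377 0.41231975 0.14837029]
pack? 0.26 [ 0.39299266 -0.02646103  0.01790709]
jar 0.83 [0.54  0.171 0.141] [230.  198.5  98. ]
jar 0.83 [ 0.463 -0.376  0.085] [ 52. 124. 245.]
jar 0.81 [ 0.462 -0.547  0.083] [156.   77.  191.5]
jar 0.65 [ 0.643 -0.537  0.081] [ 55.  105.5 217. ]
jar 0.56 [0.559 0.031 0.141] [238. 203.  99.]
jar 0.55 [ 0.468 -0.459  0.084] [ 51.  120.5 243. ]
jar 0.52 [0.659 0.115 0.081] [190. 208. 194.]
plate [array([ 0.0291, -0.246 ]), array([211.5063, 119.9574]), np.float64(89.9757)] 797 [-6.553   0.0872 57.9145]
handle [array([-0.5856,  4.2573]), array([78.5461, 23.3967]), np.float64(87.9294)] 90 [  1.5596   3.197  106.0453]
scene jar-72 [array([ -0.5287, -70.8376]), array([47.4314, 53.7334]), np.float64(67.0849)] 170 [  2.1666 -71.9041 141.3895]
scene jar72 [array([ 0.2381, 72.022 ]), array([49.9766, 52.2213]), np.float64(33.0397)] 154 [  1.3147  70.1436 141.6752]
jar 0.87 [ 0.66  -0.536  0.071] [ 39.  83. 190.]
jar 0.8 [ 0.478 -0.379  0.063] [ 39.5  79.5 180. ]
jar 0.69 [ 0.478 -0.546  0.066] [103.  49. 141.]
jar 0.66 [0.567 0.032 0.141] [248. 225. 118.]
jar 0.63 [ 0.486 -0.46   0.065] [ 35.  76. 180.]
jar 0.47 [0.547 0.171 0.141] [248. 225. 116.]
t 38.98 case mm [-99.3 209.4 252.1] world [0.4262 0.3011 0.2521] F [-0.6  1.2 -0. ] grip 71.9 0.0
tool in case
 [[ 0.001  1.    -0.   ]
 [ 1.    -0.001 -0.001]
 [-0.001 -0.    -1.   ]] q [22. 18. 76. -0. 85. 15.]
```

View pics/fin_top.png

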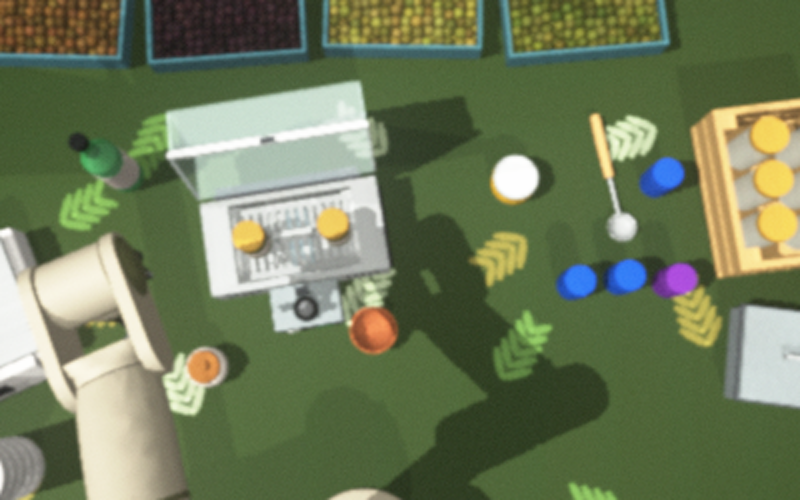

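View pics/fin_scene.png

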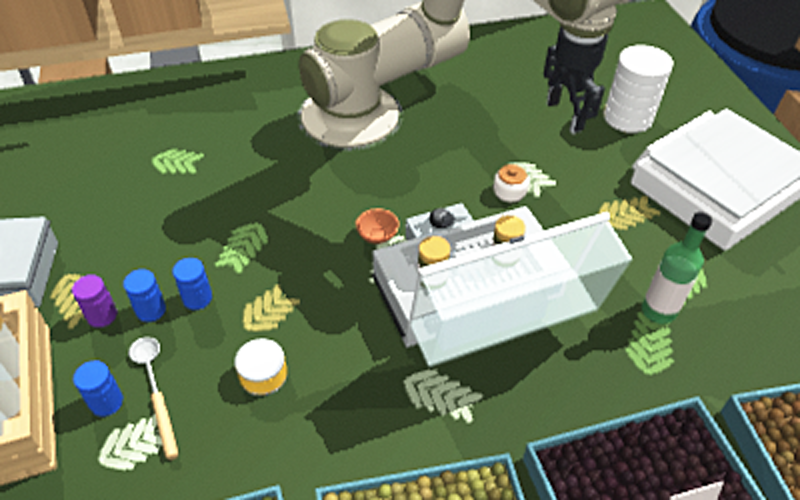

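```bash
python3 -c "
from rig import ticket
print(ticket.close_job())"
```

```text
the job is handed in; nothing more can be done
None
```

I handed the job in at about 39 s: the cover is up and was steadied, the one cold pack lies flat in the well, the drain plate sits level and centred under both lips, and both brass-capped jars I found on the table stand upright on it. I left the blue and purple look-alikes, the jars in the crate and the rest of the stall alone.

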